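# Raise the evaporation tubes four clicks and hold

## Robot

A 7-joint arm with a two-finger parallel gripper is mounted at the origin on the work surface. World frame = base frame: x ahead of the robot, y to its left, z up, the work surface at z = 0. Lengths are in m, angles in degrees, forces in N, time in s.
With the tool pointing down it reaches from about 0.425 to 0.95 m from the base axis. Payload 4.7 kg.
Tool frame: the origin (TCP) lies on the front face of the gripper's body, between the roots of the fingers; the fingertips stand 73 mm ahead of it and the grasp point (between the pads) lies 54 mm ahead of it; z points along the fingers, y is the direction in which the jaws open and shut (so a half turn about z gives the same grasp; the last joint's range is limited). The gripper opens to 85 mm and grips with 20 to 120 N. Pads are 22 mm wide; open, the fingers measure 114 mm over their backs; the gripper's body (76 mm by 85 mm) begins 54 mm behind the grasp point. The pads swing forward as they close: fully open they stand 13 mm farther back than shut.
Start: joints at [-65.655, 26.849, -2.785, 87.806, 1.381, 65.374, -4.715], TCP at [0.296, 0.607, 0.304] pointing down, gripper open.
Joint ranges: [-148.3, 148.3], [-19.14, 114.17], [-79.39, 73.82], [5.75, 140.21], [-59.74, 239.74], [12.07, 113.84], [-152.46, 152.46]. Speed limits (degrees/s): [147.25, 147.25, 180, 180, 180, 180, 180].

## Interface

Orientations are given as a 3x3 rotation matrix whose columns are the frame's x, y, z axes.
In Python, from workcell import arm gives the robot as it stands.
- The arm moves only by the tool move_arm, never from a script. Its argument "increments" is a list that holds one entry, the list of rows, each a list of 7 numbers: the turn, a rotation vector about the tool's x, y, z in degrees, then the shift along the tool's x, y, z in m, then the gripper's target within -1 to 1 (fully open at 1, half-way at 0, shut at -1). In form: [[[ax, ay, az, dx, dy, dz, grip], ...]]. A call has exactly 8 rows; each row shifts and turns the pose as measured when the row begins, along the tool's axes as they then stand; what a row does not reach is not made up. A row lasts 1/10 s, in which the tool goes at most 50 mm and 8.59 degrees, less where a joint would pass 70% of its speed; a pose out of reach is approached as far as the arm can. A call is refused whole if a number of a shift passes 0.05 or a number of a turn 8.59, either way. A call with a gripper value outside its range is refused whole. The fingers move at their own pace and stop on an object; "force" is the grip in N (left out, the last holds). Time passes only in rows, so rows that do not move let the fingers close, or fill a call up. It gives the time, the measured TCP pose, the force and the opening at its end, in the units of the state.
- arm.sense(): the state, without advancing time (a new reading comes with each control period).
- arm.capture(name): name is "scene" or "top"; returns a dict with "color" (480x640x3 uint8, blue, green, red), "vertical_fov" (degrees; the focal length in pixels is half the picture's height over the tangent of half this angle, whatever the lens; pixels are square), "cx", "cy" (the principal point, pixels), "R" (3x3) and "t" (3): a world point X has camera coordinates R X + t. Camera axes: x right, y down, z forward; pixel columns grow to the right and rows downward; lengths in m; the calibration is good to about 2 mm. A picture is of the moment at which its call begins. There is no depth.
- arm.close_job(): hands the job in, once; it reports no verdict.
The state is a dict: "t": time; "q": joint angles; "dq": joint speeds; "joint_torque": joint torques, N m; "tcp_pos": TCP position; "orientation": TCP orientation; "force": force on the tool from outside, world axes, zero at the start; "torque": the same for the moment, N m; "gripper_width": finger opening in m.
Only numpy, scipy, OpenCV 4.12 (cv2) and the standard library are available. Lean on these libraries where they do the work, as an engineer would, in place of code of your own. Each camera call takes 0.05 s, during which the arm holds its last target.

## Task

Put the blade of the spatula under the orange lip of the clear splash hood on the tube bath and lever the hood fully open, keeping your fingers off the hood, then lay the spatula back on the blue mat, without dropping it, and let go of it. Then swing the red-knobbed tube-lift lever to the left by exactly four clicks (you can feel each one), never running on past the fourth, and finish still holding it there so that the tubes stay raised: let go and they sink back. Do not disturb the vial rack, the bottle or the beaker.

Things in the scene. Friction and masses are not known exactly. Their poses are not given: they have to be found in the camera images.
- bath_deck (a point): Heated tube bath: white box 280 (x) x 360 (y) x 130 mm high, fixed, its front (display, teal buttons) facing the robot. This point is the centre of its flat top (deck); x points to the back, y left, z up. The clear hood with the lever is on the right half of the deck, on the left half a steel-rimmed bath mouth with a carousel of 10 glass tubes (up to 76 mm over the deck).
- hood (a joint): Opening angle of the clear splash hood, rad: 0 shut, 1.57 fully open (standing on its back wall). A bottomless clear box 130 (x) x 126 (y) x 64 mm high, 0.12 kg, standing on the deck over the lever, hinged along its rear lower edge: its front goes up and back. No catch, little friction: let go below about 1.0 rad it falls shut, beyond it falls open.
- hood_hinge (a point): Middle of the hood's hinge line, at deck level; it lies 20 mm behind and 85 mm to the right of the deck's centre. The point turns with the hood; when shut its axes are those of the bath; the hinge line is its y axis.
- hood_lip (a point): Middle of the underside of the orange pry lip on the hood's front wall; turns with the hood. The lip is 50 mm wide (y), 14 mm deep (x, sticks out 14 mm from the front wall), 3 mm thick; when shut there is a 7 mm gap between it and the deck. It lies 137 mm in front of the hinge and, when shut, 23 mm behind the front face of the bath.
- lever (a joint): Angle of the tube-lift lever, rad: 0 at its rest stop (knob at the right), growing as the knob swings left (clockwise from above). Each click is 0.2 rad: a sprung roller seats at 0.2, 0.4, 0.6, 0.8 ... A return spring pulls it back to 0. The push at the knob is 2 to 9 N (slowly): in each seat it jumps from low to high as the next tooth is met, then sinks over the tooth to the next seat.
- lever_hub (a point): Turning axis (vertical) of the lever at deck level, under the shut hood, 28 mm in front of the hinge line and in line with the hood's middle. Its x axis points from the knob to the hub, and turns with the lever.
- lever_knob (a point): Centre of the lever's upright red knob, 36 mm over the deck; a cylinder of 20 mm diameter from 22 to 55 mm over the deck that spins freely on its pin, at the end of a 14 mm wide flat arm (15 to 22 mm over the deck), 80 mm from the hub axis. At rest the arm points from the hub towards the robot, 0.6 rad to the right of the bath's front direction.
- mat: Flat blue bench mat, 220 (x) x 150 (y) x 4 mm, fixed to the bench to the left or to the right in front of the bath; origin at the centre of its underside, axes along its sides.
- spatula_grip (a point): Centre of the spatula's black handle (80 long x 13 wide x 13 mm high); x points along the spatula to the blade tip, z up as it lies. 0.05 kg. It lies on the mat, blade roughly away from the robot, so this point is 6.5 mm over the mat.
- spatula_tip (a point): Middle of the spatula's blade end, 115 mm from the handle's centre, on the same axis and height. The blade is a flat steel strip 75 mm long, 16 mm wide, 2 mm thick, lying flat (level) half-way up the handle and rounded at its end (this point).
- vial_rack: White rack with eight capped amber vials, 130 x 65 mm, 64 mm high, loose; origin at the centre of its underside. Bystander.
- bottle: Amber bottle with a paper label, 62 mm across, 150 mm high, loose; origin at the centre of its underside. Bystander.
- beaker: Glass beaker, 68 mm across, 90 mm high, loose; origin at the centre of its underside. Bystander.
Mind the look-alikes: they are no part of the job. Of the things that look like the part that bears spatula_grip, the middle-sized one is meant.

How it is judged:
By the outcome, as a careful person would: the job done as asked, in the order asked, and still so for the second after the job is handed in, while the arm keeps its last pose, push and grip.
It also fails if it takes over 72 s, if anything falls off the work surface, if the arm or the gripper's body presses on something with over 40 N, if the wrist force passes 120 N, or if a joint passes its speed limit or range.

## Working session

There is one attempt and no reset: what is moved stays moved. The work goes in short steps, Python scripts to look and compute and a tool call to move; the robot and the scene stay as the last step left them, time stands still between calls to the robot, and variables do not carry over. Pictures are saved under pics/ and viewed, and the job is handed in when it is done.

Besides the shell and the picture viewer there is one more tool, called as name([rows], argument=value, ...), one row to a line, values as JSON. move_arm: Moves the arm, as the interface text tells. Its arguments: {"type":"object","properties":{"increments":{"type":"array","items":{"type":"array","items":{"type":"array","items":{"type":"number"}}}},"force":{"type":"number"}},"required":["increments"]}

```bash
mkdir -p pics; ls
python3 - <<'E'
from workcell import arm
import cv2, numpy as np
np.set_printoptions(precision=4,suppress=True)
s=arm.sense(); print({k:(np.array(v) if not np.isscalar(v) else v) for k,v in s.items()})
for n in("scene","top"):
    c=arm.capture(n); cv2.imwrite(f"pics/{n}0.png",c["color"]); print(n,c["vertical_fov"],c["cx"],c["cy"],np.array(c["R"]),np.array(c["t"]))
    np.savez(f"{n}_cal.npz",R=c["R"],t=c["t"],f=240/np.tan(np.radians(c["vertical_fov"])/2),cx=c["cx"],cy=c["cy"])
E
```

```text
pics
{'t': 0.0, 'q': array([-65.6563,  26.8974,  -2.7835,  87.8736,   1.3812,  65.3741,
        -4.7158]), 'dq': array([ 0.0087, -0.0236, -0.1707,  0.0745, -0.0251, -0.0297,  0.013 ]), 'joint_torque': array([ -0.0006, -51.0305,  -0.0467, -23.7701,   0.0106,   0.0077,
        -0.    ]), 'tcp_pos': array([0.2957, 0.6063, 0.3029]), 'orientation': array([[-0.8988,  0.4383, -0.0008],
       [ 0.4384,  0.8988, -0.0018],
       [-0.0001, -0.0019, -1.    ]]), 'force': array([ 0.4264,  0.0528, -0.22  ]), 'torque': array([-0.0221,  0.0361, -0.0267]), 'gripper_width': 0.08549666814630809}
scene 53.10251161878061 317.365138797175 234.57124696008677 [[-0.4054  0.9141  0.0105]
 [ 0.7301  0.3306 -0.5981]
 [-0.5502 -0.2348 -0.8014]] [ 0.1708 -0.3108  1.5292]
top 45.92351525392913 325.51527716894896 233.4256546463493 [[ 0.0353 -0.9994  0.0055]
 [-0.9761 -0.0357 -0.2143]
 [ 0.2143  0.0022 -0.9768]] [0.0223 0.5463 1.2687]
```

View pics/scene0.png

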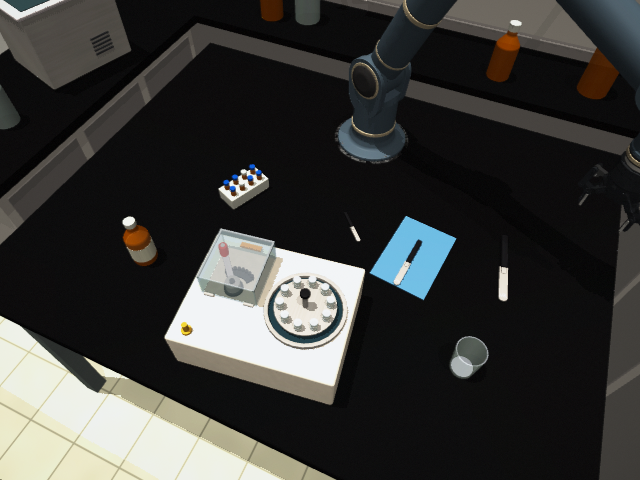

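View pics/top0.png

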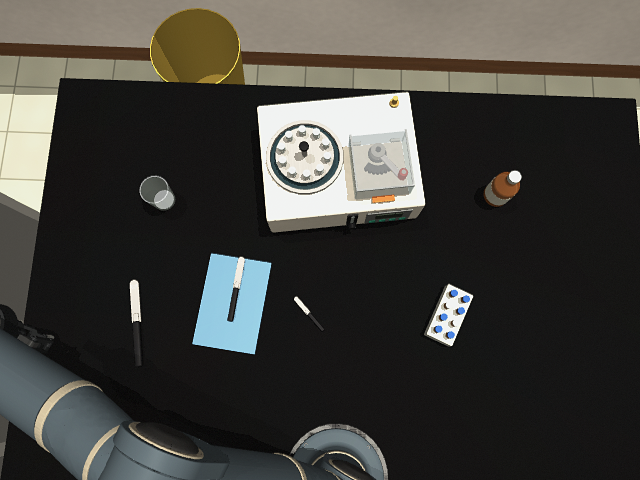

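The look-alikes in the top picture are a large spatula at (136,322), one on the mat at (235,290) and a small one at (308,313). The middle-sized one is the one on the mat. I'll check it in a close crop.

Run:
```python
import cv2, numpy as np
t=cv2.imread("pics/top0.png"); s=cv2.imread("pics/scene0.png")
a=cv2.resize(t[240:370,110:340],None,fx=3.4,fy=3.4,interpolation=cv2.INTER_CUBIC)
cv2.imwrite("pics/c1.png",a)
b=cv2.resize(t[85:240,250:435],None,fx=3.8,fy=3.8,interpolation=cv2.INTER_CUBIC)
cv2.imwrite("pics/c2.png",b)
c=cv2.resize(s[215:400,160:375],None,fx=3.2,fy=3.2,interpolation=cv2.INTER_CUBIC)
cv2.imwrite("pics/c3.png",c)
```

```text
(no output)
```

View pics/c1.png

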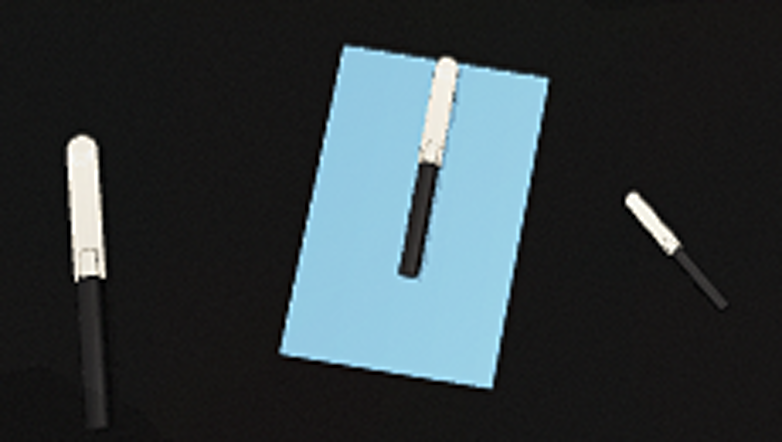

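View pics/c2.png

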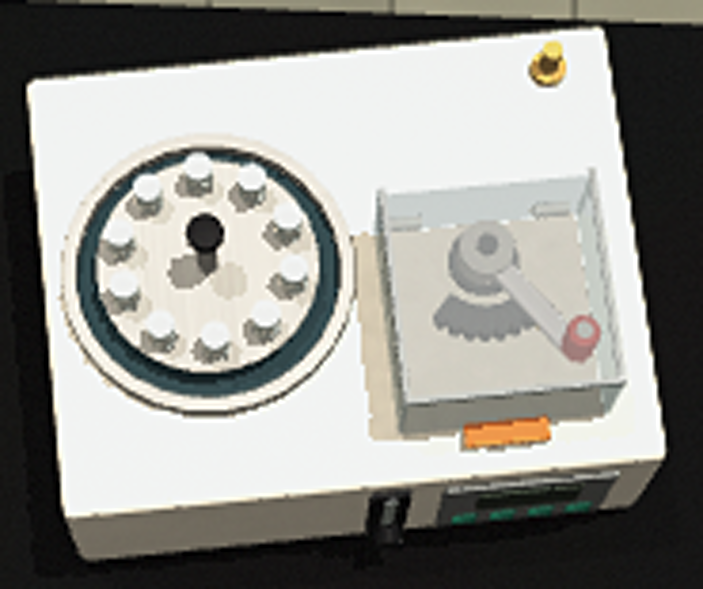

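View pics/c3.png

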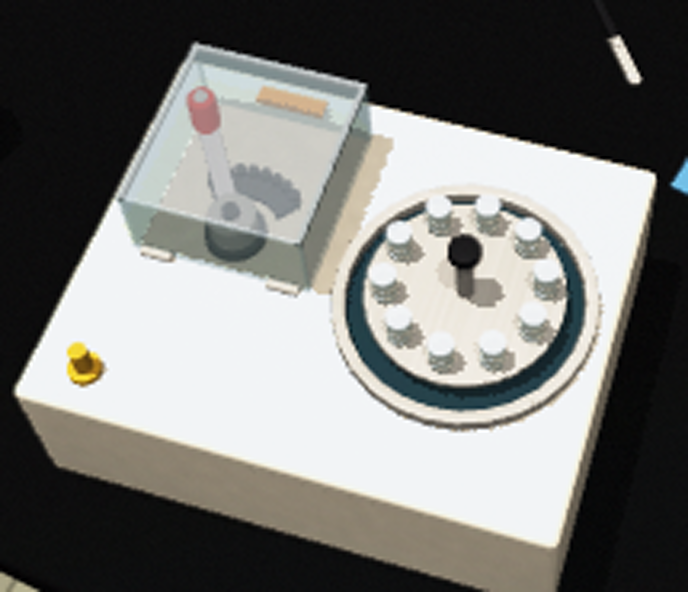

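The middle spatula lies on the mat: tip at (447,57), rear end at (408,275) in crop c1. In crop c2 the orange lip is at about (507,433), and the deck corners are at (67,515), (28,83), (605,28) and (663,458). Next I'll fit the poses.

```bash
cat > h.py <<'E'
import numpy as np, cv2
from scipy.optimize import least_squares
np.set_printoptions(precision=4,suppress=True)
C={n:dict(np.load(f"{n}_cal.npz")) for n in("scene","top")}
def proj(n,X):
    c=C[n]; p=np.atleast_2d(X)@c["R"].T+c["t"]; return p[:,:2]/p[:,2:]*c["f"]+[c["cx"],c["cy"]]
def ray(n,px,z):
    c=C[n]; d=c["R"].T@np.array([(px[0]-c["cx"])/c["f"],(px[1]-c["cy"])/c["f"],1]); o=-c["R"].T@c["t"]
    return o+d*(z-o[2])/d[2]
def cr(p,s,o): return (np.array(p)+.5)/s-.5+o
E
python3 - <<'E'
from h import *
k=np.array([[-.14,.18],[.14,.18],[.14,-.18],[-.14,-.18]])
T=cr([[67,515],[28,83],[605,28],[663,458]],3.8,[250,85])
S=cr([[657,175],[557,548],[15,392]],3.2,[160,215])
def pts(p):
    c,s=np.cos(p[2]),np.sin(p[2]); return np.c_[k@np.array([[c,s],[-s,c]])+p[:2],np.full(4,.13)]
for w in ((1,0),(0,1),(1,1)):
    f=lambda p:np.r_[w[0]*(proj("top",pts(p))-T).ravel(),w[1]*(proj("scene",pts(p)[:3])-S).ravel()]
    r=least_squares(f,[.75,0,0]); print(w,r.x[:2],np.degrees(r.x[2]),r.fun)
for nm,z,p in (("tip",.0115,(447,57)),("end",.017,(408,275)),("junc",.014,(430,162))):
    print(nm,ray("top",cr(p,3.4,[110,240]),z))
m=[(343,45),(549,77),(493,388),(280,353)]
M=np.array([ray("top",cr(p,3.4,[110,240]),.004) for p in m]); print(M,M.mean(0))
E
```

```text
(1, 0) [0.7154 0.0165] 7.860078150740143 [-1.5047  1.265  -0.7652 -1.283   0.4589 -0.9185  1.8205  0.6     0.
 -0.      0.     -0.     -0.     -0.    ]
(0, 1) [0.7176 0.0184] 7.780335621610372 [-0.      0.     -0.     -0.     -0.     -0.      0.     -0.      1.3637
 -1.3454  0.4706  0.6653 -1.7206 -0.1   ]
(1, 1) [0.7164 0.0173] 7.813440854460136 [-1.926   0.7343 -1.068  -1.7763  0.1448 -1.2908  1.3885  0.2021  1.06
 -1.9523  0.2289 -0.1489 -1.8312 -0.7278]
tip [0.4916 0.243  0.0115]
end [0.3377 0.2588 0.017 ]
junc [0.4165 0.2495 0.014 ]
[[0.4988 0.3188 0.004 ]
 [0.4811 0.1709 0.004 ]
 [0.2639 0.1972 0.004 ]
 [0.2823 0.3451 0.004 ]] [0.3815 0.258  0.004 ]
```

```bash
cat >> h.py <<'E'
B=dict(p=np.array([.7164,.0173]),yaw=np.radians(7.81))
def bath(X):
    X=np.atleast_2d(np.array(X,float)); c,s=np.cos(B["yaw"]),np.sin(B["yaw"])
    return np.c_[X[:,0]*c-X[:,1]*s+B["p"][0],X[:,0]*s+X[:,1]*c+B["p"][1],X[:,2]+.13]
def box(x0,x1,y0,y1,z): return bath([[x0,y0,z],[x1,y0,z],[x1,y1,z],[x0,y1,z]])
E
cat > ov.py <<'E'
from h import *
import sys
def overlay(src,name,out,roi,s):
    im=cv2.imread(src); x0,y0,x1,y1=roi
    im=cv2.resize(im[y0:y1,x0:x1],None,fx=s,fy=s,interpolation=cv2.INTER_CUBIC)
    def pl(P,col,closed=True):
        q=(proj(name,P)-[x0,y0]+.5)*s-.5
        cv2.polylines(im,[np.round(q).astype(int)],closed,col,1)
    pl(box(-.14,.14,-.18,.18,0),(0,0,255))
    pl(box(-.11,.02,-.148,-.022,0),(255,0,0)); pl(box(-.11,.02,-.148,-.022,.064),(255,0,255))
    pl(box(-.124,-.11,-.11,-.06,.010),(0,200,0))
    k=bath([[-.008-.08*np.cos(.6),-.085-.08*np.sin(.6),.055],[-.008-.08*np.cos(.6),-.085-.08*np.sin(.6),.022],[-.008,-.085,.022]])
    pl(k,(255,255,0),False)
    e=np.array([.3377,.2588]);d=np.array([.9947,-.1021]);n=np.array([.1021,.9947])
    pl(np.array([[*(e+a*d+b*n),.017] for a,b in((0,-.0065),(.08,-.0065),(.08,.0065),(0,.0065))]),(0,0,255))
    pl(np.array([[*(e+a*d+b*n),.0115] for a,b in((.08,-.008),(.155,-.008),(.155,.008),(.08,.008))]),(0,0,255))
    cv2.imwrite(out,im)
if __name__=="__main__":
    overlay("pics/top0.png","top","pics/o1.png",(250,85,435,240),4)
    overlay("pics/scene0.png","scene","pics/o2.png",(160,215,375,400),3.2)
    overlay("pics/scene0.png","scene","pics/o3.png",(360,210,470,310),5)
E
python3 ov.py
```

```text
(no output)
```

View pics/o1.png

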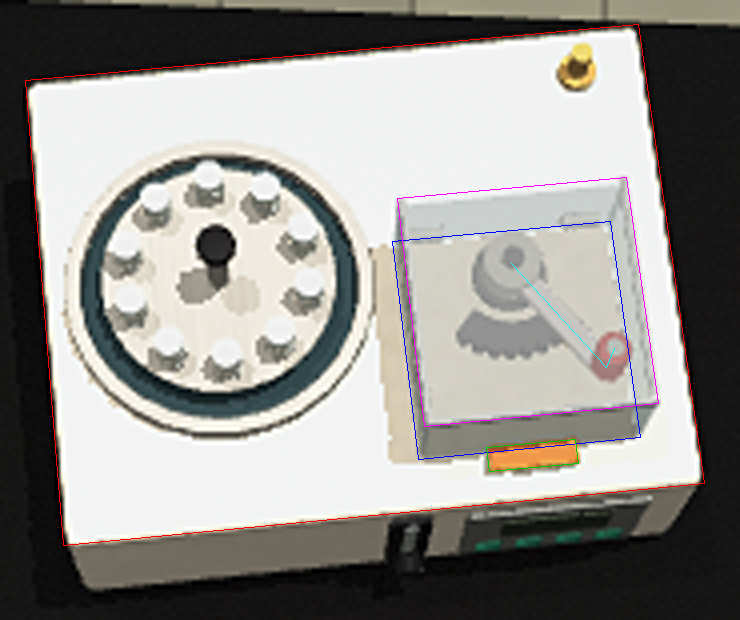

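View pics/o2.png

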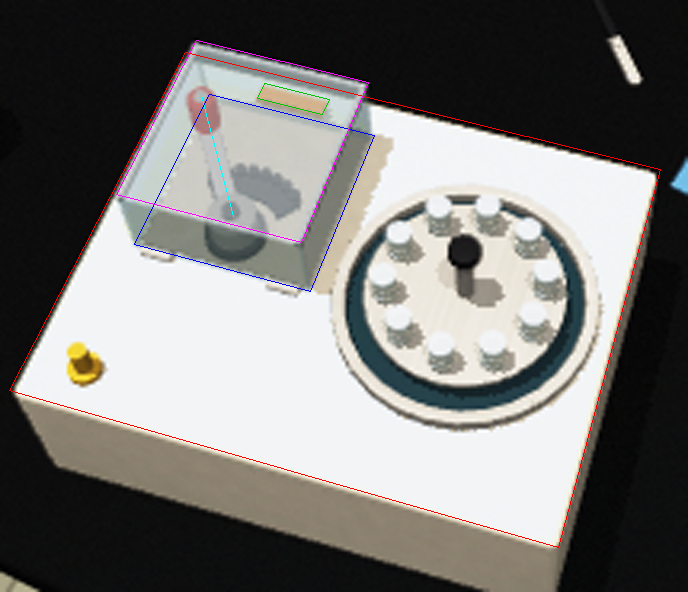

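View pics/o3.png

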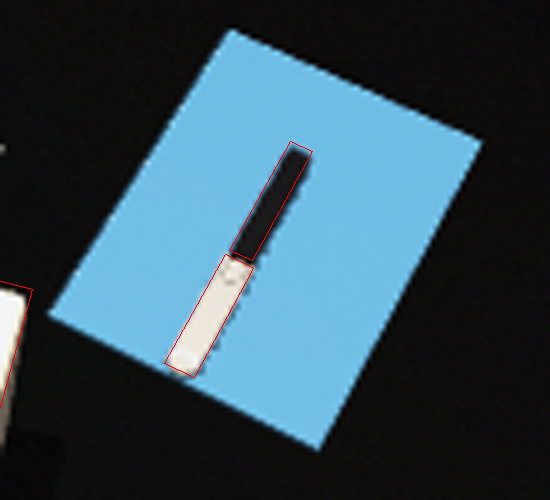

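The overlay fits within 1–2 mm in both views, and the middle spatula is confirmed. Now I'll plan the approach.

```bash
cat > plan.py <<'E'
from h import *
from scipy.spatial.transform import Rotation as Ro
from workcell import arm
def Rdown(yaw,pitch=0):  # blade dir yaw (deg); tool x = -dir, y = left normal, z=down ; pitch>0 = blade tip up
    a=np.radians(yaw); d=np.array([np.cos(a),np.sin(a),0]); n=np.array([-d[1],d[0],0])
    R=np.c_[-d,n,np.cross(-d,n)]
    return Ro.from_rotvec(-n*np.radians(pitch)).as_matrix()@R
def rows(tp,TR,n,start=None):
    s=arm.sense(); p=np.array(s["tcp_pos"]);R=np.array(s["orientation"])
    if start is not None: p,R=start
    rv=Ro.from_matrix(R.T@TR).as_rotvec()
    out=[]
    for i in range(n):
        Ri=R@Ro.from_rotvec(rv*i/n).as_matrix()
        out.append(np.r_[np.degrees(rv)/n,Ri.T@((np.array(tp)-p)/n)])
    return np.round(np.array(out),4)
def st():
    s=arm.sense(); print("t",round(s["t"],2),"p",np.array(s["tcp_pos"]),"F",np.array(s["force"]),"T",np.array(s["torque"]),"w",round(s["gripper_width"],4)); print("R",np.array(s["orientation"]).ravel(),"q",np.array(s["q"]).round(1))
E
python3 - <<'E'
from plan import *
print(rows([.378,.256,.16],Rdown(-5.9),8))
E
```

```text
[[-0.0123 -0.0018 -2.5125 -0.0284 -0.0348  0.0179]
 [-0.0123 -0.0018 -2.5125 -0.0269 -0.036   0.0179]
 [-0.0123 -0.0018 -2.5125 -0.0253 -0.0372  0.0179]
 [-0.0123 -0.0018 -2.5125 -0.0236 -0.0383  0.0179]
 [-0.0123 -0.0018 -2.5125 -0.0219 -0.0393  0.0179]
 [-0.0123 -0.0018 -2.5125 -0.0202 -0.0402  0.0179]
 [-0.0123 -0.0018 -2.5125 -0.0184 -0.041   0.0179]
 [-0.0123 -0.0018 -2.5125 -0.0166 -0.0418  0.0179]]
```

move_arm([
  [[0,0,-2.5,-0.028,-0.035,0.018,1],[0,0,-2.5,-0.027,-0.036,0.018,1],[0,0,-2.5,-0.025,-0.037,0.018,1],[0,0,-2.5,-0.024,-0.038,0.018,1],[0,0,-2.5,-0.022,-0.039,0.018,1],[0,0,-2.5,-0.02,-0.04,0.018,1],[0,0,-2.5,-0.018,-0.041,0.018,1],[0,0,-2.5,-0.016,-0.041,0.018,1]],
])

```text
t: 0.9
tcp_pos: [0.3782, 0.2547, 0.1528]
orientation: [[-0.997, 0.077, -0.0], [0.077, 0.997, 0.006], [0.001, 0.006, -1.0]]
force: [0.3, -0.1, 0.1]
gripper_width: 0.085
```

Run:
```python
from plan import *
st(); print(rows([.378,.256,.110],Rdown(-5.9),7))
```

```text
t 0.9 p [0.3782 0.2547 0.1528] F [ 0.2963 -0.1236  0.0927] T [-0.0121 -0.0768 -0.0121] w 0.085
R [-0.997   0.0768 -0.0004  0.0768  0.997   0.0058  0.0009  0.0057 -1.    ] q [-36.   18.8  -3.7 124.9   1.6  36.2  44.8]
[[ 0.0466 -0.0076  0.2133  0.      0.0001  0.0061]
 [ 0.0466 -0.0076  0.2133  0.      0.0001  0.0061]
 [ 0.0466 -0.0076  0.2133  0.      0.0002  0.0061]
 [ 0.0466 -0.0076  0.2133  0.      0.0002  0.0061]
 [ 0.0466 -0.0076  0.2133  0.      0.0002  0.0061]
 [ 0.0466 -0.0076  0.2133  0.      0.0002  0.0061]
 [ 0.0466 -0.0076  0.2133  0.      0.0002  0.0061]]
```

move_arm([
  [[0.04,0,0.2,0,0.0001,0.0086,1],[0.04,0,0.2,0,0.0001,0.0086,1],[0.04,0,0.2,0,0.0002,0.0086,1],[0.04,0,0.2,0,0.0002,0.0086,1],[0.04,0,0.2,0,0.0002,0.0086,1],[0.04,0,0.2,0,0.0002,0.0086,1],[0.04,0,0.2,0,0.0002,0.0086,1],[0.04,0,0.2,0,0.0002,0.0086,1]],
])

```text
t: 1.7
tcp_pos: [0.378, 0.254, 0.0778]
orientation: [[-0.994, 0.11, -0.003], [0.11, 0.994, -0.003], [0.003, -0.003, -1.0]]
force: [0.6, 0.1, -0.2]
gripper_width: 0.0856
```

Run:
```python
from plan import *
st(); print(rows([.378,.256,.0785],Rdown(-5.9),4))
a=arm.capture("top")["color"]; b=arm.capture("scene")["color"]
cv2.imwrite("pics/g1.png",np.hstack([cv2.resize(a[240:370,170:300],(400,400)),cv2.resize(b[190:320,350:480],(400,400))]))
```

```text
t 1.7 p [0.378  0.254  0.0778] F [ 0.6439  0.111  -0.2373] T [-0.0457  0.0309  0.0201] w 0.0856
R [-0.9939  0.1104 -0.003   0.1104  0.9939 -0.0027  0.0027 -0.003  -1.    ] q [-37.2  27.   -2.4 127.1   2.5  26.1  42. ]
[[-0.043  -0.0385 -0.1098  0.0001  0.0005 -0.0002]
 [-0.043  -0.0385 -0.1098  0.0001  0.0005 -0.0002]
 [-0.043  -0.0385 -0.1098  0.0001  0.0005 -0.0002]
 [-0.043  -0.0385 -0.1098  0.0001  0.0005 -0.0002]]
```

View pics/g1.png

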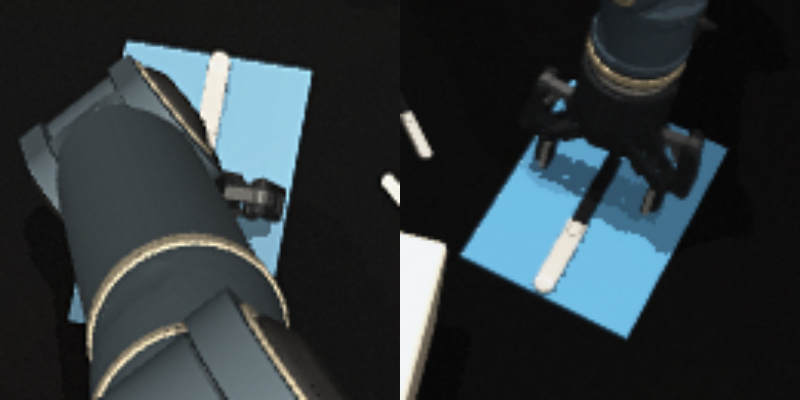

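The fingers straddle the black handle midway (right panel, about (600,190)). Closing now.

move_arm([
  [[0,0,0,0,0.001,-0.0007,1],[0,0,0,0,0.001,-0.0005,-1],[0,0,0,0,0,0,-1],[0,0,0,0,0,0,-1],[0,0,0,0,0,0,-1],[0,0,0,0,0,0,-1],[0,0,0,0,0,0,-1],[0,0,0,0,0,0,-1]],
], force=60)

```text
t: 2.6
tcp_pos: [0.3785, 0.2558, 0.08]
orientation: [[-0.994, 0.111, -0.003], [0.111, 0.994, -0.003], [0.002, -0.003, -1.0]]
force: [-0.2, 0.1, -0.3]
gripper_width: 0.0112
```

Run:
```python
from plan import *
st()
```

```text
t 2.6 p [0.3785 0.2558 0.08  ] F [-0.2218  0.0733 -0.298 ] T [-0.039  -0.0309  0.001 ] w 0.0112
R [-0.9938  0.1112 -0.0026  0.1112  0.9938 -0.0026  0.0023 -0.0029 -1.    ] q [-37.4  26.8  -2.4 126.9   2.5  26.5  41.9]
```

move_arm([
  [[0,0,0,0,0,-0.005,-1],[0,0,0,0,0,-0.015,-1],[0,0,0,0,0,-0.02,-1],[0,0,0,0,0,-0.02,-1],[0,0,0,0,0,-0.02,-1],[0,0,0,0,0,-0.02,-1],[0,0,0,0,0,-0.02,-1],[0,0,0,0,0,-0.02,-1]],
], force=80)

```text
t: 3.4
tcp_pos: [0.3766, 0.2541, 0.2234]
orientation: [[-0.994, 0.111, -0.01], [0.111, 0.994, -0.009], [0.009, -0.01, -1.0]]
force: [0.1, -1.0, -2.0]
gripper_width: 0.0101
```

Run:
```python
from plan import *
st()
a=arm.capture("top")["color"]; b=arm.capture("scene")["color"]
cv2.imwrite("pics/g2t.png",a);cv2.imwrite("pics/g2s.png",b)
cv2.imwrite("pics/g2.png",np.hstack([cv2.resize(a[210:370,170:330],(400,400)),cv2.resize(b[160:290,350:480],(400,400))]))
```

```text
t 3.4 p [0.3766 0.2541 0.2234] F [ 0.0867 -0.9658 -1.9772] T [0.006  0.0125 0.0197] w 0.0101
R [-0.9938  0.1112 -0.01    0.1112  0.9938 -0.0085  0.009  -0.0096 -0.9999] q [-36.7  12.4  -3.1 121.3   0.9  47.1  43.3]
```

View pics/g2.png

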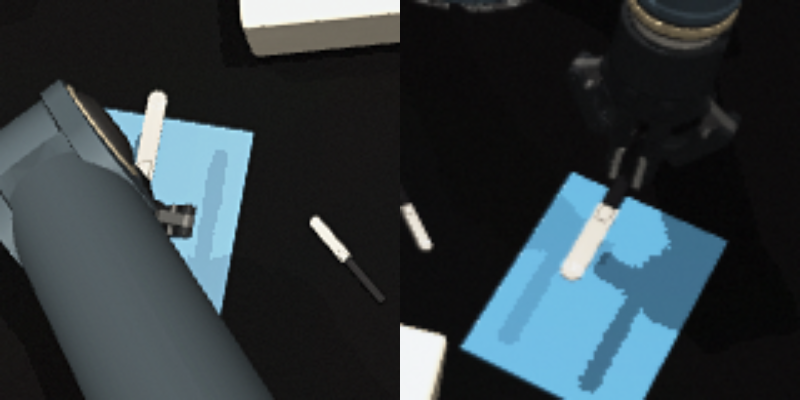

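The spatula is held. The tip shows at (157,93) in the left panel and (571,275) in the right. I'll triangulate it.

```bash
cat >> h.py <<'E'
def tri(pt,ps):
    f=lambda X:np.r_[proj("top",X)[0]-pt,proj("scene",X)[0]-ps]
    r=least_squares(f,[.5,.1,.15]); return r.x,r.fun
E
python3 - <<'E'
from plan import *
st()
s=arm.sense();p=np.array(s["tcp_pos"]);R=np.array(s["orientation"])
pr=p+R@[-.115,0,.0695]; print("pred tip",pr,proj("top",pr),proj("scene",pr))
print(tri(cr((157,93),2.5,[170,210]),cr((171,276),400/130,[350,160])))
u=(bath([1,0,0])-bath([0,0,0]))[0]; h=bath([.02,-.085,0])[0]; lip=bath([-.117,-.085,0])[0]
print("hinge",h,"lip",lip,"u",u)
# pre-insert: tip 70mm in front of lip-front (bath x=-.124), z deck+.03
RT=Rdown(np.degrees(B["yaw"]))
tip=bath([-.124-.045,-.085,.030])[0]; tcp=tip-RT@[-.115,0,.0695]; print("tcp",tcp)
print(rows(tcp,RT,8))
E
```

```text
t 3.5 p [0.3779 0.2552 0.225 ] F [ 0.6907 -0.1109 -0.7744] T [ 0.0274 -0.0263 -0.0172] w 0.0103
R [-0.9938  0.1113 -0.0054  0.1113  0.9938 -0.0049  0.0048 -0.0054 -1.    ] q [-36.7  12.3  -3.1 121.1   0.9  47.   43.3]
pred tip [0.4919 0.242  0.1549] [[232.2912 244.705 ]] [[403.9568 250.4525]]
(array([0.4871, 0.2425, 0.1534]), array([-0.4922,  0.0942, -0.5196, -0.0349]))
hinge [ 0.7478 -0.0642  0.13  ] lip [ 0.612  -0.0828  0.13  ] u [0.9907 0.1359 0.    ]
tcp [ 0.4466 -0.1055  0.2295]
[[-0.0345 -0.0389 -1.7748 -0.0135 -0.0439 -0.0004]
 [-0.0345 -0.0389 -1.7748 -0.0122 -0.0443 -0.0004]
 [-0.0345 -0.0389 -1.7748 -0.0108 -0.0446 -0.0004]
 [-0.0345 -0.0389 -1.7748 -0.0094 -0.0449 -0.0004]
 [-0.0345 -0.0389 -1.7748 -0.008  -0.0452 -0.0005]
 [-0.0345 -0.0389 -1.7748 -0.0066 -0.0454 -0.0005]
 [-0.0345 -0.0389 -1.7748 -0.0052 -0.0456 -0.0005]
 [-0.0345 -0.0389 -1.7748 -0.0038 -0.0457 -0.0005]]
```

move_arm([
  [[0,0,-1.8,-0.013,-0.044,0,-1],[0,0,-1.8,-0.012,-0.044,0,-1],[0,0,-1.8,-0.011,-0.044,0,-1],[0,0,-1.8,-0.009,-0.045,0,-1],[0,0,-1.8,-0.008,-0.045,0,-1],[0,0,-1.8,-0.006,-0.045,0,-1],[0,0,-1.8,-0.005,-0.045,0,-1],[0,0,-1.8,-0.004,-0.035,0,-1]],
])

```text
t: 4.3
tcp_pos: [0.4464, -0.0987, 0.2222]
orientation: [[-0.986, -0.165, -0.009], [-0.165, 0.986, -0.002], [0.009, -0.001, -1.0]]
force: [0.4, 0.6, -1.0]
gripper_width: 0.0102
```

move_arm([
  [[0,0,0,0,0,0,-1],[0,0,0,0,0,0,-1],[0,0,0,0,0,0,-1],[0,0,0,0,0,0,-1],[0,0,0,0,0,0,-1],[0,0,0,0,0,0,-1],[0,0,0,0,0,0,-1],[0,0,0,0,0,0,-1]],
])

```text
t: 5.1
tcp_pos: [0.4447, -0.099, 0.2198]
orientation: [[-0.987, -0.163, -0.014], [-0.163, 0.987, -0.002], [0.014, 0.0, -1.0]]
force: [-0.9, 0.6, -1.0]
gripper_width: 0.0104
```

Run:
```python
from plan import *
st()
a=arm.capture("top")["color"]; b=arm.capture("scene")["color"]
cv2.imwrite("pics/g3t.png",a);cv2.imwrite("pics/g3s.png",b)
s=arm.sense();p=np.array(s["tcp_pos"]);R=np.array(s["orientation"])
for X in (p+R@[-.115,0,.0695],p+R@[-.04,0,.0695]): print("pred",X,proj("top",X),proj("scene",X))
cv2.imwrite("pics/g3.png",np.hstack([cv2.resize(a[160:290,310:440],(400,400)),cv2.resize(b[150:280,210:340],(400,400))]))
```

```text
t 5.1 p [ 0.4447 -0.099   0.2198] F [-0.9431  0.6364 -1.0131] T [-0.0078  0.0054  0.0523] w 0.0104
R [-0.9865 -0.1632 -0.0136 -0.1632  0.9866 -0.0021  0.0137  0.0001 -0.9999] q [ -1.7  12.6  10.2 121.9  -2.7  46.4 109.5]
pred [ 0.5572 -0.0806  0.1487] [[381.7461 221.3203]] [[262.9475 226.1847]]
pred [ 0.4832 -0.0928  0.1497] [[386.9571 254.6269]] [[272.7103 202.3065]]
```

View pics/g3.png

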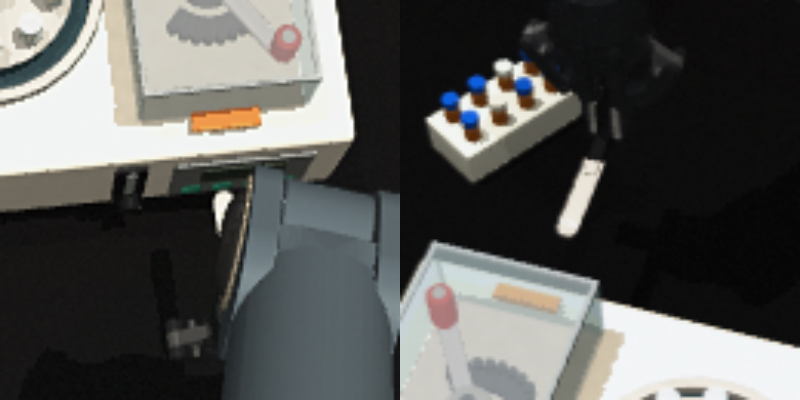

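Run:
```python
from plan import *
s=arm.sense();p=np.array(s["tcp_pos"]);R=np.array(s["orientation"])
X,r=tri(cr((222,192),400/130,[310,160]),cr((166,236),400/130,[210,150])); print(X,r,"tool:",R.T@(X-p))
RT=Rdown(np.degrees(B["yaw"]),-2)
tip=bath([-.133,-.085,.010])[0]; tcp=tip-RT@[-.114,0,.0695]; print("tcp",tcp)
print(rows(tcp,RT,8))
```

```text
[ 0.5558 -0.0804  0.1466] [-0.2366  0.0862 -0.2646 -0.0428] tool: [-0.1137  0.0004  0.0716]
tcp [ 0.4857 -0.1001  0.2134]
[[-0.004   0.1513  0.1954 -0.0051 -0.001   0.0007]
 [-0.004   0.1513  0.1954 -0.0051 -0.0009  0.0007]
 [-0.004   0.1513  0.1954 -0.0051 -0.0009  0.0007]
 [-0.004   0.1513  0.1954 -0.0051 -0.0009  0.0007]
 [-0.004   0.1513  0.1954 -0.0051 -0.0009  0.0007]
 [-0.004   0.1513  0.1954 -0.0051 -0.0009  0.0007]
 [-0.004   0.1513  0.1954 -0.0051 -0.0009  0.0006]
 [-0.004   0.1513  0.1954 -0.0051 -0.0008  0.0006]]
```

move_arm([
  [[0,0.11,0.2,-0.005,-0.001,0.0002,-1],[0,0.11,0.2,-0.006,-0.001,0.0002,-1],[0,0.11,0.2,-0.006,-0.001,0.0002,-1],[0,0.11,0.2,-0.006,-0.001,0.0002,-1],[0,0.11,0.2,-0.006,-0.001,0.0002,-1],[0,0.11,0.2,-0.005,-0.001,0.0002,-1],[0,0.11,0.2,-0.005,-0.001,0.0002,-1],[0,0.11,0.2,-0.003,-0.001,0.0002,-1]],
])

```text
t: 6.0
tcp_pos: [0.4918, -0.101, 0.217]
orientation: [[-0.991, -0.133, -0.029], [-0.133, 0.991, -0.005], [0.03, -0.001, -1.0]]
force: [-0.3, 0.6, -0.3]
gripper_width: 0.0102
```

```bash
cat >> plan.py <<'E'
def tipstate(off=(-.114,0,.0705)):
    s=arm.sense();p=np.array(s["tcp_pos"]);R=np.array(s["orientation"]); X=p+R@np.array(off)
    c,sn=np.cos(B["yaw"]),np.sin(B["yaw"]); d=X[:2]-B["p"]
    print("tip bath mm",np.array([d[0]*c+d[1]*sn,-d[0]*sn+d[1]*c,X[2]-.13])*1000,"pitch",np.degrees(np.arcsin(-R[2,0])).round(2),"yaw",np.degrees(np.arctan2(-R[1,0],-R[0,0])).round(2))
E
python3 - <<'E'
from plan import *
st();tipstate()
a=arm.capture("top")["color"]; b=arm.capture("scene")["color"]
cv2.imwrite("pics/g4.png",np.hstack([cv2.resize(a[160:260,320:420],(400,400)),cv2.resize(b[190:290,200:300],(400,400))]))
E
```

```text
t 6.0 p [ 0.4918 -0.101   0.217 ] F [-0.3377  0.5827 -0.3433] T [-0.0038 -0.0625  0.0319] w 0.0102
R [-0.9907 -0.1327 -0.0293 -0.1326  0.9912 -0.0049  0.0297 -0.0009 -0.9996] q [ -2.1  17.2  10.4 116.   -3.4  48.7 107.9]
tip bath mm [-126.751   -87.1442   13.1779] pitch -1.7 yaw 7.62
```

View pics/g4.png

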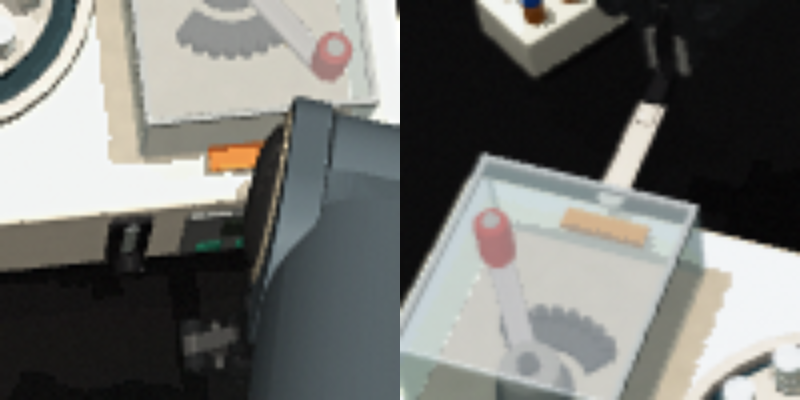

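move_arm([
  [[0,-0.03,0,0.003,0,-0.0003,-1],[0,-0.03,0,0.003,0.0005,-0.0003,-1],[0,-0.03,0,0.001,0.0005,0,-1],[0,-0.03,0,0,0.0005,0.0008,-1],[0,-0.03,0,0,0.0005,0.0008,-1],[0,-0.03,0,0,0,0.0008,-1],[0,-0.03,0,0,0,0.0008,-1],[0,-0.03,0,0,0,0.0005,-1]],
])

```text
t: 6.9
tcp_pos: [0.4825, -0.1, 0.214]
orientation: [[-0.991, -0.132, -0.026], [-0.132, 0.991, -0.004], [0.026, -0.001, -1.0]]
force: [0.1, 0.9, -1.5]
gripper_width: 0.0107
```

Run:
```python
from plan import *
st();tipstate()
```

```text
t 6.9 p [ 0.4825 -0.1     0.214 ] F [ 0.1014  0.9179 -1.5089] T [-0.0189 -0.0206  0.0447] w 0.0107
R [-0.9909 -0.1324 -0.0255 -0.1323  0.9912 -0.004   0.0258 -0.0006 -0.9997] q [ -2.1  16.6  10.4 117.4  -3.4  47.7 107.9]
tip bath mm [-135.5523  -84.887    10.6104] pitch -1.48 yaw 7.6
```

move_arm([
  [[0,-0.02,0,-0.0008,0,0.0007,-1],[0,-0.02,0,-0.0008,0,0.0007,-1],[0,-0.02,0,-0.0005,0,0.0007,-1],[0,-0.02,0,-0.0003,0,0.0007,-1],[0,-0.02,0,-0.0003,0,0.0007,-1],[0,-0.02,0,-0.0003,0,0.0007,-1],[0,-0.02,0,-0.0003,0,0.0007,-1],[0,-0.02,0,-0.0003,0,0.0005,-1]],
])

```text
t: 7.7
tcp_pos: [0.4864, -0.0996, 0.2079]
orientation: [[-0.991, -0.132, -0.023], [-0.132, 0.991, -0.004], [0.023, -0.001, -1.0]]
force: [-0.1, 0.1, -0.4]
gripper_width: 0.0102
```

Run:
```python
from plan import *
st();tipstate()
```

```text
t 7.7 p [ 0.4864 -0.0996  0.2079] F [-0.1211  0.1458 -0.4427] T [ 0.0272 -0.004  -0.0646] w 0.0102
R [-0.9909 -0.1324 -0.0226 -0.1323  0.9912 -0.0037  0.0229 -0.0007 -0.9997] q [ -2.   17.3  10.3 117.4  -3.7  46.9 108. ]
tip bath mm [-131.3929  -84.9814    4.8252] pitch -1.31 yaw 7.61
```

move_arm([
  [[0,-0.02,0,0,0,0.0005,-1],[0,-0.02,0,0,0,0.0005,-1],[0,-0.02,0,0,0,0.0005,-1],[0,-0.02,0,0,0,0.0005,-1],[0,-0.02,0,0,0,0.0004,-1],[0,-0.02,0,0,0,0.0004,-1],[0,-0.02,0,0,0,0.0003,-1],[0,-0.02,0,0,0,0.0003,-1]],
])

```text
t: 8.5
tcp_pos: [0.4863, -0.0996, 0.2042]
orientation: [[-0.991, -0.132, -0.02], [-0.132, 0.991, -0.003], [0.02, -0.001, -1.0]]
force: [-0.6, 0.6, -1.6]
gripper_width: 0.0103
```

Run:
```python
from plan import *
st();tipstate()
b=arm.capture("scene")["color"]; st()
cv2.imwrite("pics/g5.png",cv2.resize(b[190:290,200:300],(600,600),interpolation=cv2.INTER_CUBIC))
```

```text
t 8.5 p [ 0.4863 -0.0996  0.2042] F [-0.5563  0.5573 -1.5875] T [-0.0004 -0.0011  0.0463] w 0.0103
R [-0.991  -0.1323 -0.0195 -0.1323  0.9912 -0.0033  0.0198 -0.0007 -0.9998] q [ -1.9  17.6  10.2 117.6  -3.8  46.2 108.1]
tip bath mm [-131.2522  -84.9891    1.4621] pitch -1.13 yaw 7.6
t 8.55 p [ 0.4863 -0.0996  0.2042] F [-0.9895  0.767  -1.1929] T [-0.0038 -0.0686  0.0052] w 0.0104
R [-0.991  -0.1323 -0.0196 -0.1322  0.9912 -0.0033  0.0199 -0.0007 -0.9998] q [ -1.9  17.6  10.2 117.6  -3.8  46.2 108.1]
```

View pics/g5.png

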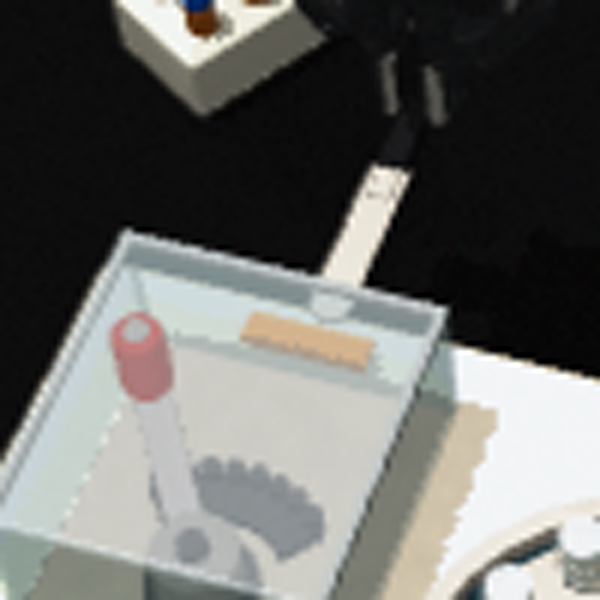

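move_arm([
  [[0,-0.02,0,0,0,0.0003,-1],[0,-0.02,0,0,0,0.0003,-1],[0,-0.02,0,0,0,0.0003,-1],[0,-0.02,0,0,0,0.0003,-1],[0,-0.02,0,0,0,0.0003,-1],[0,-0.02,0,0,0,0.0003,-1],[0,-0.02,0,0,0,0.0003,-1],[0,-0.02,0,0,0,0.0003,-1]],
])

```text
t: 9.35
tcp_pos: [0.4862, -0.0996, 0.2017]
orientation: [[-0.991, -0.132, -0.017], [-0.132, 0.991, -0.003], [0.017, -0.001, -1.0]]
force: [-0.5, -0.1, -0.8]
gripper_width: 0.0103
```

Run:
```python
from plan import *
st();tipstate()
X=bath([-.131,-.085,.002])[0]; print(proj("scene",X),proj("scene",bath([-.135,-.085,.002])))
```

```text
t 9.35 p [ 0.4862 -0.0996  0.2017] F [-0.495 -0.06  -0.83 ] T [ 0.0251  0.03   -0.0224] w 0.0103
R [-0.9911 -0.1324 -0.0166 -0.1324  0.9912 -0.0028  0.0168 -0.0006 -0.9999] q [ -1.9  17.7  10.2 117.8  -3.9  45.7 108.2]
tip bath mm [-131.1117  -84.9531   -0.7517] pitch -0.96 yaw 7.61
[[253.6838 242.73  ]] [[254.2928 241.3913]]
```

move_arm([
  [[0,-0.02,0,0,0,0.0003,-1],[0,-0.02,0,0,0,0.0003,-1],[0,-0.02,0,0,0,0.0003,-1],[0,-0.02,0,0,0,0.0003,-1],[0,-0.02,0,0,0,0.0003,-1],[0,-0.02,0,0,0,0.0003,-1],[0,-0.02,0,0,0,0,-1],[0,-0.02,0,0,0,0,-1]],
])

```text
t: 10.15
tcp_pos: [0.4863, -0.0997, 0.2003]
orientation: [[-0.991, -0.132, -0.013], [-0.132, 0.991, -0.002], [0.013, -0.001, -1.0]]
force: [-1.1, 0.3, 1.0]
gripper_width: 0.0106
```

Run:
```python
from plan import *
st();tipstate()
b=arm.capture("scene")["color"]; st()
cv2.imwrite("pics/g6.png",cv2.resize(b[190:290,200:300],(600,600),interpolation=cv2.INTER_CUBIC))
```

```text
t 10.15 p [ 0.4863 -0.0997  0.2003] F [-1.0617  0.2577  1.0192] T [0.1064 0.0348 0.0118] w 0.0106
R [-0.9911 -0.1322 -0.0129 -0.1322  0.9912 -0.0024  0.0131 -0.0007 -0.9999] q [ -1.8  17.8  10.1 118.   -4.   45.3 108.3]
tip bath mm [-130.829   -85.1317   -1.6897] pitch -0.75 yaw 7.6
t 10.2 p [ 0.4863 -0.0997  0.2003] F [-0.9753  0.6862  1.2356] T [0.0459 0.0409 0.0035] w 0.0105
R [-0.9911 -0.1322 -0.0128 -0.1322  0.9912 -0.0024  0.013  -0.0007 -0.9999] q [ -1.8  17.8  10.1 118.   -4.   45.3 108.3]
```

View pics/g6.png

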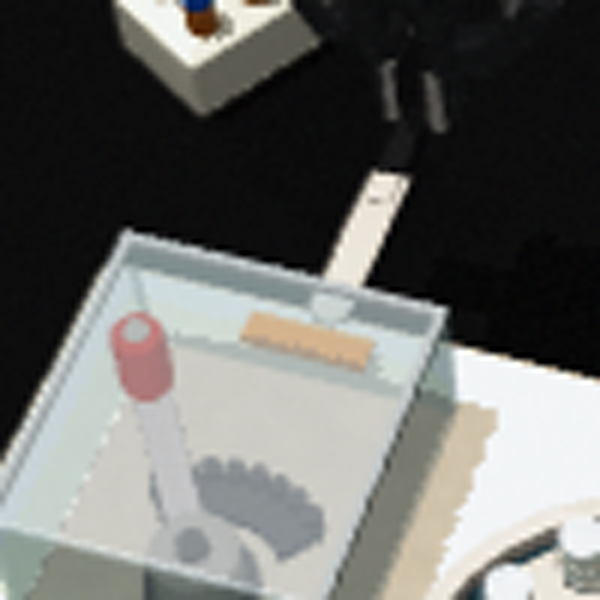

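Force z rose from about −1 to +1 N, so the tip touches the deck. I'll raise it about 1.5 mm, grip harder and advance under the lip.

move_arm([
  [[0,-0.02,0,0,0,-0.0006,-1],[0,-0.02,0,0,0,-0.0006,-1],[0,-0.02,0,0,0,-0.0006,-1],[0,-0.02,0,0,0,-0.0004,-1],[0,-0.02,0,0,0,-0.0002,-1],[0,-0.02,0,0,0,-0.0002,-1],[0,-0.02,0,0,0,-0.0002,-1],[0,-0.02,0,0,0,-0.0002,-1]],
], force=120)

```text
t: 11.0
tcp_pos: [0.4862, -0.0996, 0.2029]
orientation: [[-0.991, -0.132, -0.011], [-0.132, 0.991, -0.002], [0.011, -0.001, -1.0]]
force: [-0.4, -0.5, -0.5]
gripper_width: 0.0087
```

Run:
```python
from plan import *
st();tipstate((-.114,0,.068))
```

```text
t 11.0 p [ 0.4862 -0.0996  0.2029] F [-0.3646 -0.4852 -0.4587] T [-0.0634  0.0394 -0.002 ] w 0.0087
R [-0.9911 -0.1323 -0.0106 -0.1323  0.9912 -0.002   0.0108 -0.0006 -0.9999] q [ -1.8  17.5  10.1 117.9  -4.   45.5 108.3]
tip bath mm [-130.6528  -84.974     3.6555] pitch -0.62 yaw 7.6
```

move_arm([
  [[0,-0.02,0,-0.001,0,0.0002,-1],[0,-0.02,0,-0.0015,0,0.0002,-1],[0,-0.02,0,-0.0015,0,0.0001,-1],[0,-0.02,0,-0.0015,0,0,-1],[0,-0.02,0,-0.0015,0,0,-1],[0,-0.02,0,-0.0015,0,0,-1],[0,-0.02,0,-0.001,0,0,-1],[0,-0.02,0,-0.0005,0,0,-1]],
])

```text
t: 11.8
tcp_pos: [0.4972, -0.0981, 0.2022]
orientation: [[-0.991, -0.132, -0.007], [-0.132, 0.991, -0.002], [0.008, -0.001, -1.0]]
force: [0.2, -0.5, -0.8]
gripper_width: 0.0088
```

Run:
```python
from plan import *
st();tipstate((-.114,0,.068))
b=arm.capture("scene")["color"]; a=arm.capture("top")["color"]
cv2.imwrite("pics/g7.png",np.hstack([cv2.resize(a[160:240,340:420],(400,400)),cv2.resize(b[190:290,200:300],(400,400),interpolation=cv2.INTER_CUBIC)]))
```

```text
t 11.8 p [ 0.4972 -0.0981  0.2022] F [ 0.2357 -0.4597 -0.8461] T [ 0.0008 -0.0134 -0.035 ] w 0.0088
R [-0.9912 -0.1325 -0.0074 -0.1325  0.9912 -0.0017  0.0076 -0.0007 -1.    ] q [ -1.9  18.4  10.  116.8  -4.2  45.6 108.2]
tip bath mm [-119.3798  -84.9771    3.3564] pitch -0.43 yaw 7.61
```

View pics/g7.png

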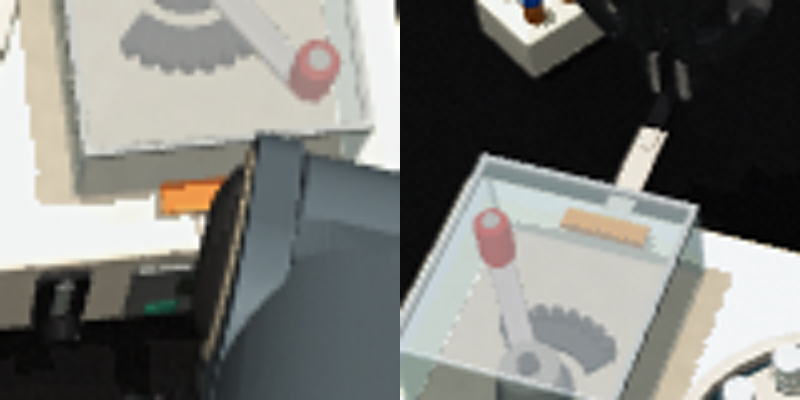

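move_arm([
  [[0,-0.02,0,-0.001,0,0,-1],[0,-0.02,0,-0.001,0,0,-1],[0,-0.02,0,-0.001,0,0,-1],[0,-0.02,0,-0.001,0,0,-1],[0,-0.02,0,-0.001,0,0,-1],[0,-0.02,0,-0.0008,0,0,-1],[0,-0.02,0,0,0,0,-1],[0,-0.02,0,0,0,0,-1]],
])

```text
t: 12.7
tcp_pos: [0.5033, -0.0973, 0.2022]
orientation: [[-0.991, -0.132, -0.005], [-0.132, 0.991, -0.001], [0.005, -0.001, -1.0]]
force: [0.4, 0.5, 0.3]
gripper_width: 0.0084
```

Run:
```python
from plan import *
st();tipstate((-.114,0,.068))
b=arm.capture("scene")["color"]
cv2.imwrite("pics/g8.png",cv2.resize(b[190:290,200:300],(600,600),interpolation=cv2.INTER_CUBIC))
```

```text
t 12.7 p [ 0.5033 -0.0973  0.2022] F [0.3948 0.5153 0.3208] T [ 0.0187  0.0652 -0.0177] w 0.0084
R [-0.9912 -0.1324 -0.0046 -0.1324  0.9912 -0.0012  0.0047 -0.0006 -1.    ] q [ -2.   18.8  10.  116.1  -4.3  45.7 108.1]
tip bath mm [-113.0155  -84.9956    3.6194] pitch -0.27 yaw 7.61
```

View pics/g8.png

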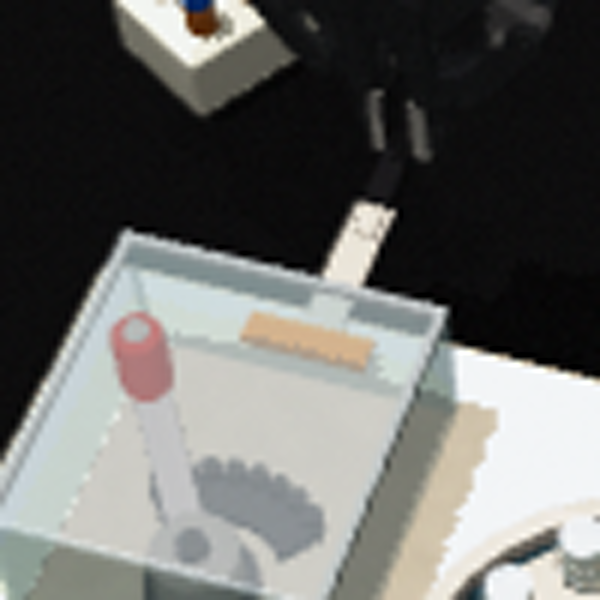

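The blade now goes under the lip's middle and is hidden by it at about (330,320). Now I'll lever along the hinge arc with the blade level.

```bash
cat >> plan.py <<'E'
def arc(thetas,off=(-.114,0,.068),loc=(-.132,.006)):
    s=arm.sense();p=np.array(s["tcp_pos"]);R=np.array(s["orientation"]); X=p+R@np.array(off)
    c,sn=np.cos(B["yaw"]),np.sin(B["yaw"]); d=X[:2]-B["p"]
    cur=np.array([d[0]*c+d[1]*sn-.02, X[2]-.13]); print("cur rel hinge",cur*1000,"ang",np.degrees(np.arctan2(cur[1],-cur[0])))
    for th in np.radians(thetas):
        P=np.array([loc[0]*np.cos(th)+loc[1]*np.sin(th),-loc[0]*np.sin(th)+loc[1]*np.cos(th)])
        print(np.degrees(th).round(1),"dx,dz",np.array([-(P-cur)[0],-(P-cur)[1]])*1000); cur=P
E
python3 - <<'E'
from plan import *
arc([0,2,5,8,11,14,17,20])
E
```

```text
cur rel hinge [-133.0031    3.6231] ang 1.56040643515146
0.0 dx,dz [-1.0031 -2.3769]
2.0 dx,dz [-0.2898 -4.6031]
5.0 dx,dz [-0.7354 -6.8786]
8.0 dx,dz [-1.0944 -6.8307]
11.0 dx,dz [-1.4504 -6.7641]
14.0 dx,dz [-1.8024 -6.6789]
17.0 dx,dz [-2.1495 -6.5754]
20.0 dx,dz [-2.4907 -6.4539]
```

move_arm([
  [[0,-0.02,0,0,0,-0.002,-1],[0,-0.02,0,0,0,-0.004,-1],[0,-0.02,0,-0.001,0,-0.006,-1],[0,-0.02,0,-0.001,0,-0.006,-1],[0,-0.02,0,-0.0015,0,-0.006,-1],[0,-0.02,0,-0.0015,0,-0.006,-1],[0,-0.02,0,-0.002,0,-0.006,-1],[0,-0.02,0,-0.002,0,-0.005,-1]],
])

```text
t: 13.55
tcp_pos: [0.5118, -0.0961, 0.2462]
orientation: [[-0.991, -0.132, -0.004], [-0.132, 0.991, -0.001], [0.005, -0.0, -1.0]]
force: [-0.1, -0.1, -1.5]
gripper_width: 0.0089
```

Run:
```python
from plan import *
st();tipstate((-.114,0,.068)); arc([22,25,28,31,34,37,40,43])
b=arm.capture("scene")["color"];a=arm.capture("top")["color"]
cv2.imwrite("pics/g9.png",np.hstack([cv2.resize(a[140:240,330:430],(400,400)),cv2.resize(b[180:300,190:310],(400,400),interpolation=cv2.INTER_CUBIC)]))
```

```text
t 13.55 p [ 0.5118 -0.0961  0.2462] F [-0.114  -0.1167 -1.4634] T [-0.0031  0.1237 -0.0256] w 0.0089
R [-0.9912 -0.1321 -0.0045 -0.1321  0.9912 -0.0006  0.0045 -0.0001 -1.    ] q [ -2.6  16.1  10.4 112.8  -3.6  51.6 107.2]
tip bath mm [-104.4329  -84.9427   47.6622] pitch -0.26 yaw 7.59
cur rel hinge [-124.4329   47.6622] ang 20.958620266471026
22.0 dx,dz [-4.2923 -7.3489]
25.0 dx,dz [-3.0437 -6.2123]
28.0 dx,dz [-3.3647 -6.0445]
31.0 dx,dz [-3.6764 -5.8601]
34.0 dx,dz [-3.9781 -5.6597]
37.0 dx,dz [-4.2688 -5.4437]
40.0 dx,dz [-4.5479 -5.2128]
43.0 dx,dz [-4.8144 -4.9677]
```

View pics/g9.png

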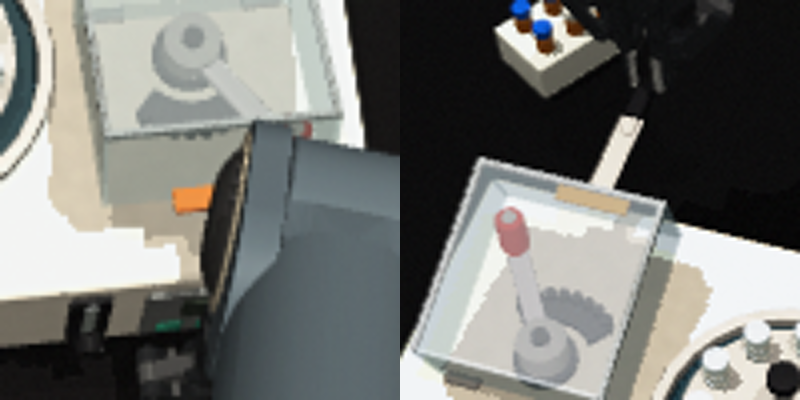

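The hood is rising: the lip has moved up and back in both panels, with the blade under it at (610,185). I'll continue.

move_arm([
  [[0,-0.01,0,-0.003,0,-0.006,-1],[0,-0.01,0,-0.003,0,-0.006,-1],[0,-0.01,0,-0.0035,0,-0.006,-1],[0,-0.01,0,-0.0035,0,-0.0055,-1],[0,-0.01,0,-0.004,0,-0.0055,-1],[0,-0.01,0,-0.004,0,-0.0055,-1],[0,-0.01,0,-0.0045,0,-0.005,-1],[0,-0.01,0,-0.0045,0,-0.005,-1]],
])

```text
t: 14.45
tcp_pos: [0.5443, -0.0916, 0.294]
orientation: [[-0.991, -0.132, -0.002], [-0.132, 0.991, -0.0], [0.002, -0.0, -1.0]]
force: [0.1, -0.0, -1.1]
gripper_width: 0.0091
```

Run:
```python
from plan import *
st();tipstate((-.114,0,.068)); arc([45,48,51,54,57,60,63,66])
b=arm.capture("scene")["color"];a=arm.capture("top")["color"]
cv2.imwrite("pics/g10.png",np.hstack([cv2.resize(a[140:240,330:430],(400,400)),cv2.resize(b[180:300,190:310],(400,400),interpolation=cv2.INTER_CUBIC)]))
```

```text
t 14.45 p [ 0.5443 -0.0916  0.294 ] F [ 0.1139 -0.0495 -1.0848] T [-0.0231  0.0522  0.008 ] w 0.0091
R [-0.9912 -0.1323 -0.0025 -0.1323  0.9912 -0.0004  0.0025 -0.0001 -1.    ] q [ -3.4  15.9  10.5 105.9  -3.3  58.6 106. ]
tip bath mm [-71.4761 -84.9351  95.7591] pitch -0.14 yaw 7.6
cur rel hinge [-91.4761  95.7591] ang 46.31039484670239
45.0 dx,dz [-2.3807 -1.8217]
48.0 dx,dz [-5.2291 -4.5292]
51.0 dx,dz [-5.459  -4.2493]
54.0 dx,dz [-5.6739 -3.9578]
57.0 dx,dz [-5.8732 -3.6554]
60.0 dx,dz [-6.0565 -3.343 ]
63.0 dx,dz [-6.2231 -3.0215]
66.0 dx,dz [-6.3727 -2.6916]
```

View pics/g10.png

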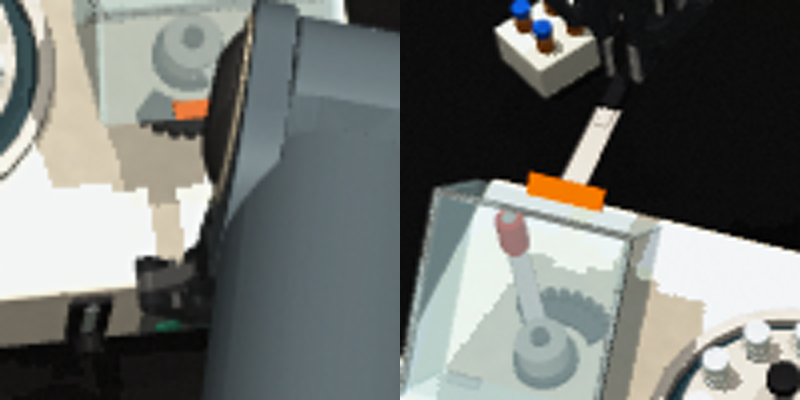

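Lifting well: the lip is at (567,190) in the right panel with the blade behind it, at about 45°. Continuing.

move_arm([
  [[0,0,0,-0.004,0,-0.004,-1],[0,0,0,-0.005,0,-0.0045,-1],[0,0,0,-0.0055,0,-0.004,-1],[0,0,0,-0.0055,0,-0.004,-1],[0,0,0,-0.006,0,-0.0035,-1],[0,0,0,-0.006,0,-0.003,-1],[0,0,0,-0.006,0,-0.003,-1],[0,0,0,-0.006,0,-0.0025,-1]],
])

```text
t: 15.35
tcp_pos: [0.5919, -0.0852, 0.3247]
orientation: [[-0.991, -0.132, -0.001], [-0.132, 0.991, -0.0], [0.001, -0.0, -1.0]]
force: [0.2, -0.3, -1.0]
gripper_width: 0.0089
```

Run:
```python
from plan import *
st();tipstate((-.114,0,.068)); arc([70,73,76,79,82,84,86,88])
b=arm.capture("scene")["color"];a=arm.capture("top")["color"]
cv2.imwrite("pics/g11.png",np.hstack([cv2.resize(a[100:240,310:450],(400,400)),cv2.resize(b[180:300,190:310],(400,400),interpolation=cv2.INTER_CUBIC)]))
```

```text
t 15.35 p [ 0.5919 -0.0852  0.3247] F [ 0.2169 -0.2581 -0.9809] T [-0.0118  0.0214  0.0088] w 0.0089
R [-0.9912 -0.1324 -0.0014 -0.1324  0.9912 -0.0004  0.0014 -0.0002 -1.    ] q [ -4.   18.6  10.6  97.8  -3.7  63.9 105.2]
tip bath mm [-23.415  -85.0809 126.5542] pitch -0.08 yaw 7.61
cur rel hinge [-43.415  126.5542] ang 71.06523938147238
70.0 dx,dz [-3.9065  0.4627]
73.0 dx,dz [-6.6533 -1.8949]
76.0 dx,dz [-6.7433 -1.5441]
79.0 dx,dz [-6.8149 -1.1891]
82.0 dx,dz [-6.8678 -0.8308]
84.0 dx,dz [-4.5986 -0.3536]
86.0 dx,dz [-4.6082 -0.1929]
88.0 dx,dz [-4.6121 -0.032 ]
```

View pics/g11.png

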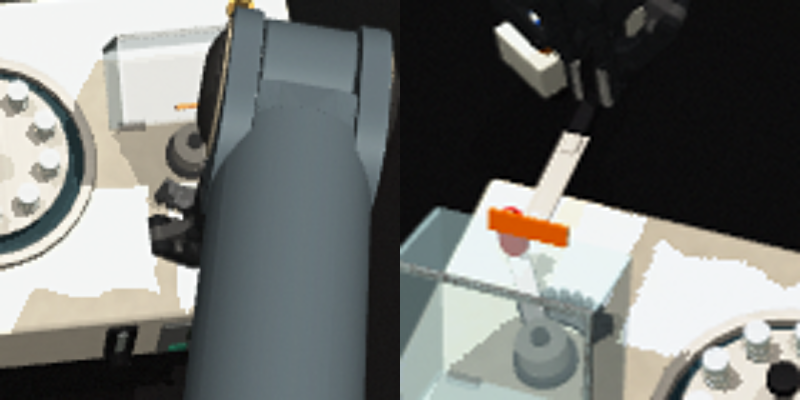

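move_arm([
  [[0,0,0,-0.005,0,-0.0015,-1],[0,0,0,-0.006,0,-0.0015,-1],[0,0,0,-0.006,0,-0.0015,-1],[0,0,0,-0.0055,0,-0.0015,-1],[0,0,0,-0.005,0,-0.001,-1],[0,0,0,-0.005,0,-0.0005,-1],[0,0,0,-0.003,0,0,-1],[0,0,0,-0.001,0,0,-1]],
])

```text
t: 16.25
tcp_pos: [0.6313, -0.0798, 0.3321]
orientation: [[-0.991, -0.133, -0.002], [-0.133, 0.991, -0.0], [0.002, -0.0, -1.0]]
force: [-0.7, -0.1, -0.3]
gripper_width: 0.0087
```

Run:
```python
from plan import *
st();tipstate((-.114,0,.068)); arc([88])
b=arm.capture("scene")["color"];a=arm.capture("top")["color"]
cv2.imwrite("pics/g12.png",np.hstack([cv2.resize(a[100:240,310:450],(400,400)),cv2.resize(b[180:300,190:310],(400,400),interpolation=cv2.INTER_CUBIC)]))
```

```text
t 16.25 p [ 0.6313 -0.0798  0.3321] F [-0.6897 -0.0821 -0.341 ] T [-0.0095  0.0046 -0.0046] w 0.0087
R [-0.9912 -0.1327 -0.002  -0.1327  0.9912 -0.0005  0.002  -0.0002 -1.    ] q [ -4.3  22.   10.5  92.   -4.2  66.5 104.8]
tip bath mm [ 16.3356 -85.0519 133.916 ] pitch -0.12 yaw 7.63
cur rel hinge [ -3.6644 133.916 ] ang 88.43260193542213
88.0 dx,dz [-5.054  1.787]
```

View pics/g12.png

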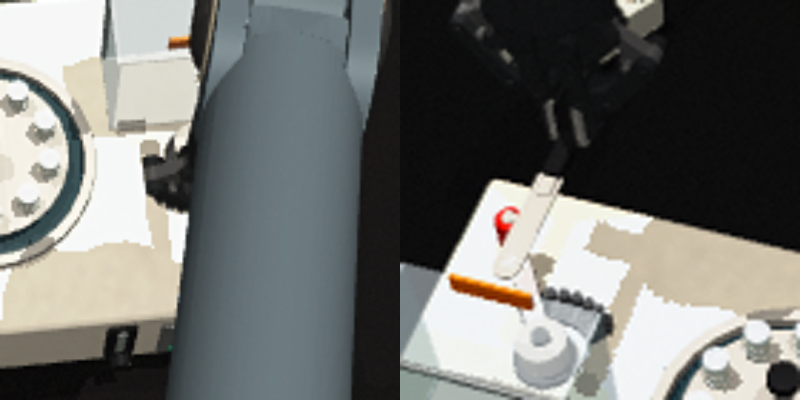

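The hood has swung clear of the blade: the lip is at (490,290) beyond the tip, and the knob is uncovered. I'll retreat straight back.

move_arm([
  [[0,0,0,0.01,0,0,-1],[0,0,0,0.02,0,0,-1],[0,0,0,0.025,0,0,-1],[0,0,0,0.025,0,0,-1],[0,0,0,0.025,0,0,-1],[0,0,0,0.025,0,0,-1],[0,0,0,0.025,0,0,-1],[0,0,0,0.01,0,0,-1]],
])

```text
t: 17.15
tcp_pos: [0.4554, -0.1034, 0.3315]
orientation: [[-0.991, -0.132, -0.005], [-0.132, 0.991, 0.0], [0.005, 0.001, -1.0]]
force: [0.2, 0.4, 0.2]
gripper_width: 0.0088
```

Run:
```python
from plan import *
st()
b=arm.capture("scene")["color"];a=arm.capture("top")["color"]
cv2.imwrite("pics/g13.png",np.hstack([cv2.resize(a[80:240,290:450],(400,400)),cv2.resize(b[180:340,150:310],(400,400),interpolation=cv2.INTER_CUBIC)]))
print(rows([.3785,.2558,.20],Rdown(-6.2),11))
```

```text
t 17.15 p [ 0.4554 -0.1034  0.3315] F [0.2414 0.4078 0.2082] T [-0.0295 -0.0433 -0.0536] w 0.0088
R [-0.9913 -0.1315 -0.0054 -0.1315  0.9913  0.      0.0054  0.0008 -1.    ] q [ -2.8   5.6  11.3 113.3  -1.2  61.5 106.5]
[[ 0.0001 -0.0202  1.2523  0.0027  0.0333  0.012 ]
 [ 0.0001 -0.0202  1.2523  0.0034  0.0332  0.012 ]
 [ 0.0001 -0.0202  1.2523  0.0042  0.0331  0.012 ]
 [ 0.0001 -0.0202  1.2523  0.0049  0.033   0.012 ]
 [ 0.0001 -0.0202  1.2523  0.0056  0.0329  0.012 ]
 [ 0.0001 -0.0202  1.2523  0.0063  0.0328  0.012 ]
 [ 0.0001 -0.0202  1.2523  0.0071  0.0326  0.012 ]
 [ 0.0001 -0.0202  1.2523  0.0078  0.0325  0.012 ]
 [ 0.0001 -0.0202  1.2523  0.0085  0.0323  0.012 ]
 [ 0.0001 -0.0202  1.2523  0.0092  0.0321  0.012 ]
 [ 0.0001 -0.0202  1.2523  0.0099  0.0319  0.012 ]]
```

View pics/g13.png

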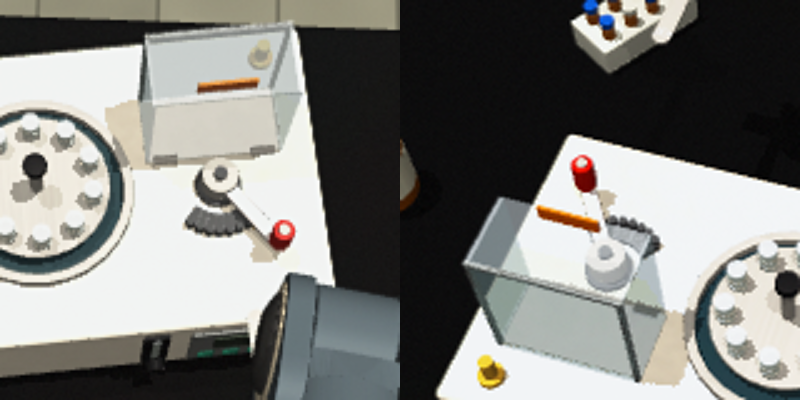

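The hood stands fully open on its back wall and the lever is uncovered. Now I'll carry the spatula back to the mat.

move_arm([
  [[0,-0.02,1.5,0.002,0.02,0.005,-1],[0,-0.02,1.7,0.003,0.04,0.012,-1],[0,-0.02,1.7,0.004,0.04,0.012,-1],[0,-0.02,1.7,0.006,0.04,0.012,-1],[0,-0.02,1.7,0.008,0.04,0.012,-1],[0,-0.02,1.7,0.01,0.04,0.012,-1],[0,-0.02,1.7,0.011,0.04,0.012,-1],[0,-0.02,1.7,0.011,0.03,0.01,-1]],
])

```text
t: 18.05
tcp_pos: [0.4064, 0.1973, 0.2455]
orientation: [[-0.992, 0.121, 0.019], [0.121, 0.993, 0.004], [-0.018, 0.006, -1.0]]
force: [0.8, 0.3, -0.3]
gripper_width: 0.0087
```

Run:
```python
from plan import *
st()
print(rows([.3785,.2558,.12],Rdown(-6.2),8))
```

```text
t 18.05 p [0.4064 0.1973 0.2455] F [ 0.7765  0.2892 -0.3362] T [-0.0253  0.0133 -0.0022] w 0.0087
R [-0.9925  0.1209  0.0187  0.121   0.9926  0.0039 -0.018   0.0061 -0.9998] q [-27.6   9.7  -4.3 121.1   1.5  48.2  50.3]
[[ 0.0431  0.1295 -0.0932  0.0046  0.0067  0.0157]
 [ 0.0431  0.1295 -0.0932  0.0046  0.0068  0.0157]
 [ 0.0431  0.1295 -0.0932  0.0045  0.0068  0.0157]
 [ 0.0431  0.1295 -0.0932  0.0045  0.0068  0.0157]
 [ 0.0431  0.1295 -0.0932  0.0044  0.0068  0.0157]
 [ 0.0431  0.1295 -0.0932  0.0044  0.0068  0.0157]
 [ 0.0431  0.1295 -0.0932  0.0043  0.0069  0.0157]
 [ 0.0431  0.1295 -0.0932  0.0043  0.0069  0.0157]]
```

move_arm([
  [[0.04,0.13,-0.1,0.005,0.007,0.015,-1],[0.04,0.13,-0.1,0.005,0.007,0.015,-1],[0.04,0.13,-0.1,0.005,0.007,0.015,-1],[0.04,0.13,-0.1,0.005,0.007,0.015,-1],[0.04,0.13,-0.1,0.005,0.007,0.015,-1],[0.04,0.13,-0.1,0.005,0.007,0.014,-1],[0.04,0.1,-0.1,0.004,0.006,0.012,-1],[0.04,0.1,-0.1,0.003,0.005,0.006,-1]],
])

```text
t: 18.85
tcp_pos: [0.3805, 0.2731, 0.1334]
orientation: [[-0.996, 0.092, 0.006], [0.092, 0.996, 0.012], [-0.005, 0.012, -1.0]]
force: [0.1, 0.3, 0.2]
gripper_width: 0.0088
```

Run:
```python
from plan import *
st()
print(rows([.3715,.2560,.085],Rdown(-6.2),8))
b=arm.capture("scene")["color"];a=arm.capture("top")["color"]
cv2.imwrite("pics/g14.png",np.hstack([cv2.resize(a[240:370,170:300],(400,400)),cv2.resize(b[190:320,350:480],(400,400),interpolation=cv2.INTER_CUBIC)]))
```

```text
t 18.85 p [0.3805 0.2731 0.1334] F [0.0988 0.2553 0.1575] T [-0.0177  0.0122  0.0237] w 0.0088
R [-0.9957  0.0919  0.0057  0.092   0.9957  0.0119 -0.0046  0.0123 -0.9999] q [-35.4  21.6  -6.3 124.2   3.7  33.6  40.4]
[[ 0.0885  0.0319  0.1153  0.001  -0.0023  0.006 ]
 [ 0.0885  0.0319  0.1153  0.0009 -0.0023  0.006 ]
 [ 0.0885  0.0319  0.1153  0.0009 -0.0023  0.006 ]
 [ 0.0885  0.0319  0.1153  0.0009 -0.0023  0.006 ]
 [ 0.0885  0.0319  0.1153  0.0009 -0.0023  0.006 ]
 [ 0.0885  0.0319  0.1153  0.0009 -0.0023  0.006 ]
 [ 0.0885  0.0319  0.1153  0.0009 -0.0023  0.006 ]
 [ 0.0885  0.0319  0.1153  0.0009 -0.0023  0.006 ]]
```

View pics/g14.png

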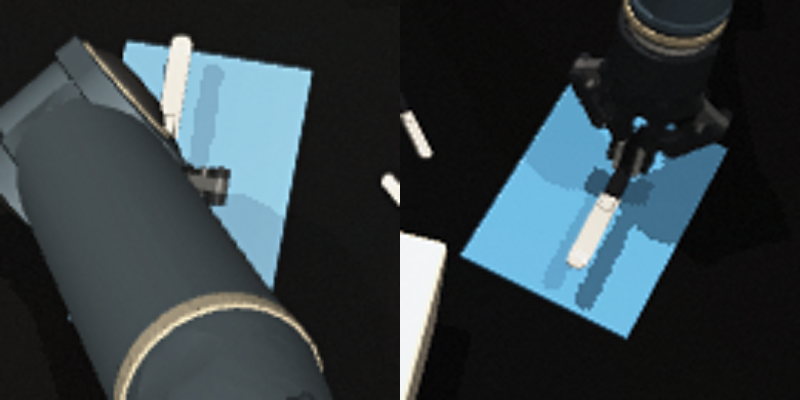

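move_arm([
  [[0.08,0.03,0.1,0.001,-0.002,0.006,-1],[0.08,0.03,0.1,0.001,-0.002,0.006,-1],[0.08,0.03,0.1,0.001,-0.002,0.006,-1],[0.08,0.03,0.1,0.001,-0.002,0.006,-1],[0.08,0.03,0.1,0.001,-0.002,0.006,-1],[0.08,0.03,0.1,0.001,-0.002,0.006,-1],[0.08,0.03,0.1,0.001,-0.002,0.004,-1],[0.08,0.03,0.1,0.001,-0.001,0.002,-1]],
])

```text
t: 19.75
tcp_pos: [0.3723, 0.2573, 0.0898]
orientation: [[-0.994, 0.109, 0.003], [0.109, 0.994, 0.002], [-0.003, 0.002, -1.0]]
force: [-0.6, -0.6, -0.8]
gripper_width: 0.0091
```

Run:
```python
from plan import *
st()
b=arm.capture("scene")["color"]
cv2.imwrite("pics/g15.png",cv2.resize(b[190:320,350:480],(600,600),interpolation=cv2.INTER_CUBIC))
```

```text
t 19.75 p [0.3723 0.2573 0.0898] F [-0.5911 -0.5933 -0.7826] T [-0.0437  0.0314 -0.0461] w 0.0091
R [-0.994   0.1093  0.0033  0.1093  0.994   0.0018 -0.0031  0.0022 -1.    ] q [-35.9  25.4  -5.  127.3   4.8  27.2  39. ]
```

View pics/g15.png

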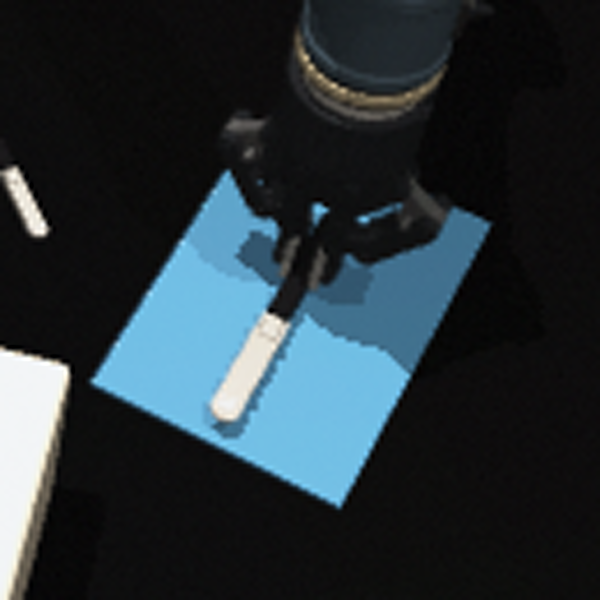

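move_arm([
  [[0,0,0,0,0,0.0014,-1],[0,0,0,0,0,0.0014,-1],[0,0,0,0,0,0.0014,-1],[0,0,0,0,0,0.0014,-1],[0,0,0,0,0,0.001,-1],[0,0,0,0,0,0.001,-1],[0,0,0,0,0,0.0006,-1],[0,0,0,0,0,0.0003,-1]],
])

```text
t: 20.6
tcp_pos: [0.3726, 0.258, 0.0809]
orientation: [[-0.994, 0.109, 0.004], [0.109, 0.994, 0.003], [-0.004, 0.003, -1.0]]
force: [0.1, -0.3, -0.3]
gripper_width: 0.0086
```

Run:
```python
from plan import *
st()
b=arm.capture("scene")["color"]
cv2.imwrite("pics/g16.png",cv2.resize(b[190:320,350:480],(600,600),interpolation=cv2.INTER_CUBIC))
```

```text
t 20.6 p [0.3726 0.258  0.0809] F [ 0.0544 -0.3403 -0.3286] T [-0.0338 -0.0302 -0.0413] w 0.0086
R [-0.994   0.1089  0.0044  0.1089  0.994   0.0028 -0.004   0.0033 -1.    ] q [-36.1  26.5  -4.9 127.5   5.1  25.9  38.8]
```

View pics/g16.png

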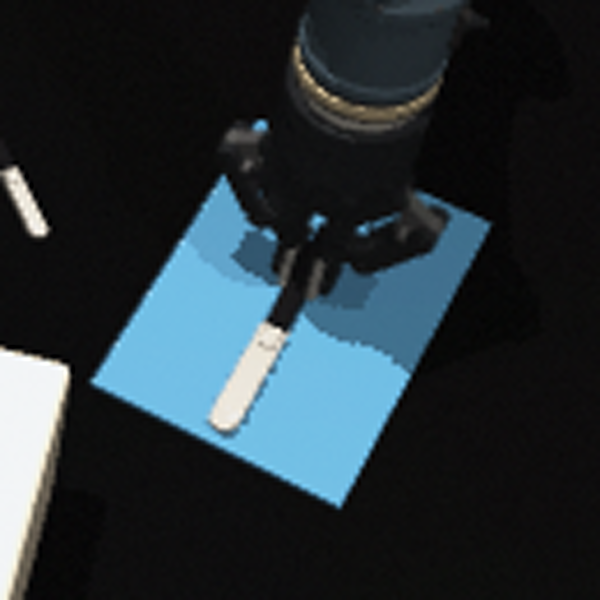

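move_arm([
  [[0,0,0,0,0,0.0003,-1],[0,0,0,0,0,0.0003,-1],[0,0,0,0,0,0.0003,-1],[0,0,0,0,0,0.0003,-1],[0,0,0,0,0,0.0003,-1],[0,0,0,0,0,0.0003,-1],[0,0,0,0,0,0.0002,-1],[0,0,0,0,0,0.0001,-1]],
])

```text
t: 21.45
tcp_pos: [0.3726, 0.258, 0.0802]
orientation: [[-0.994, 0.109, 0.004], [0.109, 0.994, 0.003], [-0.004, 0.003, -1.0]]
force: [-1.0, -0.1, 2.7]
gripper_width: 0.0089
```

Run:
```python
from plan import *
st()
```

```text
t 21.45 p [0.3726 0.258  0.0802] F [-0.9691 -0.1018  2.6819] T [-0.057   0.2697  0.0166] w 0.0089
R [-0.994   0.1091  0.0045  0.1091  0.994   0.0026 -0.0042  0.0031 -1.    ] q [-36.1  26.6  -4.8 127.5   5.1  25.8  38.7]
```

The mat contact is felt (about 3 N). Releasing.

move_arm([
  [[0,0,0,0,0,0,-0.6],[0,0,0,0,0,0,-0.4],[0,0,0,0,0,0,0],[0,0,0,0,0,0,0.5],[0,0,0,0,0,0,1],[0,0,0,0,0,-0.003,1],[0,0,0,0,0,-0.01,1],[0,0,0,0,0,-0.02,1]],
], force=40)

```text
t: 22.25
tcp_pos: [0.3715, 0.2572, 0.1122]
orientation: [[-0.994, 0.109, 0.001], [0.109, 0.994, -0.0], [-0.001, -0.0, -1.0]]
force: [-0.2, 0.5, -0.4]
gripper_width: 0.0853
```

move_arm([
  [[0,0,0,0,0,-0.03,1],[0,0,0,0,0,-0.03,1],[0,0,0,0,0,-0.03,1],[0,0,0,0,0,-0.03,1],[0,0,0,0,0,-0.03,1],[0,0,0,0,0,-0.03,1],[0,0,0,0,0,-0.02,1],[0,0,0,0,0,0,1]],
])

```text
t: 23.05
tcp_pos: [0.37, 0.2565, 0.329]
orientation: [[-0.994, 0.108, 0.009], [0.108, 0.994, 0.006], [-0.008, 0.007, -1.0]]
force: [-0.9, 1.4, 0.1]
gripper_width: 0.0855
```

Run:
```python
from plan import *
st()
b=arm.capture("scene")["color"];a=arm.capture("top")["color"]
cv2.imwrite("pics/g17t.png",a);cv2.imwrite("pics/g17s.png",b)
cv2.imwrite("pics/g17.png",np.hstack([cv2.resize(a[80:240,290:450],(400,400),interpolation=cv2.INTER_CUBIC),cv2.resize(b[190:320,350:480],(400,400),interpolation=cv2.INTER_CUBIC)]))
```

```text
t 23.05 p [0.37   0.2565 0.329 ] F [-0.8609  1.3681  0.0701] T [ 0.0271 -0.0834 -0.0057] w 0.0855
R [-0.9941  0.1083  0.0088  0.1083  0.9941  0.0062 -0.008   0.0071 -0.9999] q [-33.8   4.3  -6.7 115.    0.6  60.2  43. ]
```

View pics/g17.png

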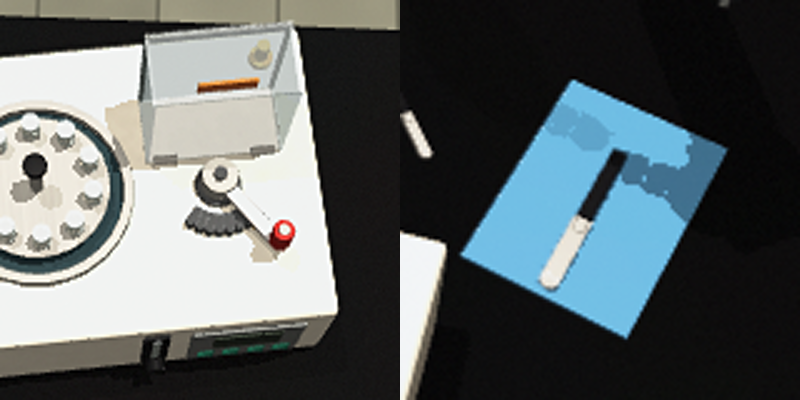

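View pics/g17t.png

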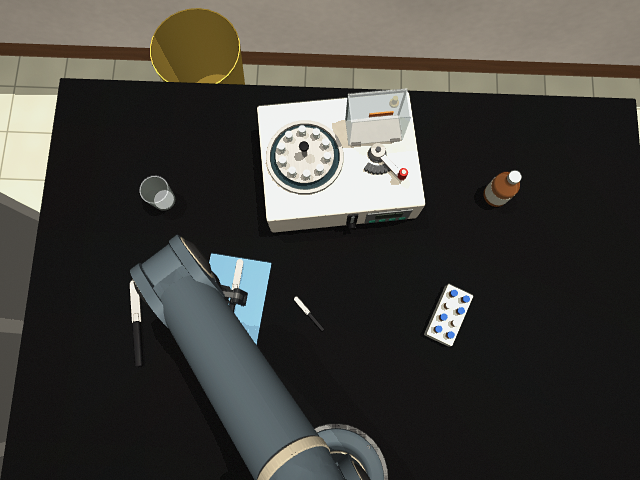

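The spatula lies flat on the mat with the gripper off it. The hood is open, the red knob top is at (283,229) in the left panel, and the bystanders are unmoved. Next I'll measure the knob.

Run:
```python
from h import *
a=cv2.imread("pics/g17t.png");b=cv2.imread("pics/g17s.png")
def red(im,roi):
    x0,y0,x1,y1=roi; h=cv2.cvtColor(im[y0:y1,x0:x1],cv2.COLOR_BGR2HSV)
    m=((h[...,0]<5)|(h[...,0]>172))&(h[...,1]>130)&(h[...,2]>80); v,u=np.nonzero(m); return u.mean()+x0,v.mean()+y0,m.sum(),u.min()+x0,u.max()+x0,v.min()+y0,v.max()+y0
print(red(a,(380,150,430,200)),red(b,(200,220,280,300)))
th=0
k=np.array([-.008-.08*np.cos(.6),-.085-.08*np.sin(.6)])
for z in(.055,.0385,.022): 
    X=bath([*k,z])[0]; print(z,X,proj("top",X),proj("scene",X))
H=bath([-.008,-.085,0])[0]; print("hub",H)
cv2.imwrite("pics/k1.png",np.hstack([cv2.resize(a[120:200,350:430],(400,400),interpolation=cv2.INTER_CUBIC),cv2.resize(b[220:300,190:270],(400,400),interpolation=cv2.INTER_CUBIC)]))
```

```text
(np.float64(402.6875), np.float64(173.04166666666666), np.int64(48), np.int64(398), np.int64(407), np.int64(168), np.int64(179)) (np.float64(223.24175824175825), np.float64(249.74725274725276), np.int64(91), np.int64(219), np.int64(227), np.int64(242), np.int64(256))
0.055 [ 0.6607 -0.1217  0.185 ] [[403.0769 171.6972]] [[222.6031 244.0677]]
0.0385 [ 0.6607 -0.1217  0.1685] [[402.0318 174.1041]] [[223.7076 248.4237]]
0.022 [ 0.6607 -0.1217  0.152 ] [[401.0134 176.4494]] [[224.7848 252.6722]]
hub [ 0.72  -0.068  0.13 ]
```

View pics/k1.png

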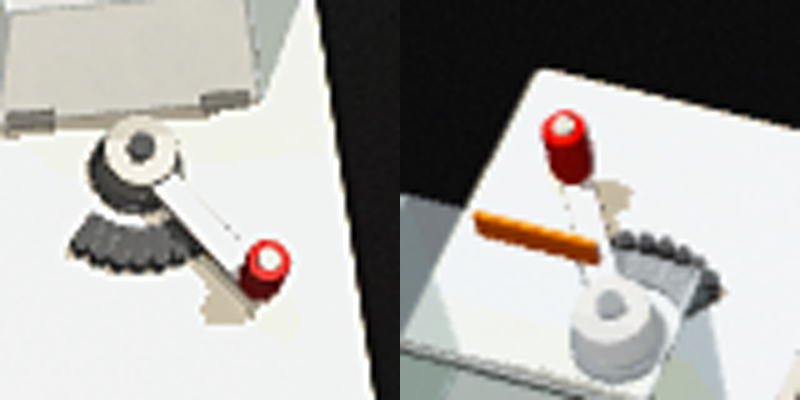

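Run:
```python
from plan import *
print(rows([.6607,-.1217,.31],Rdown(7.8),11))
```

```text
[[ 0.0139  0.0232 -1.2742 -0.0301 -0.0312  0.0015]
 [ 0.0139  0.0232 -1.2742 -0.0294 -0.0319  0.0015]
 [ 0.0139  0.0232 -1.2742 -0.0287 -0.0325  0.0015]
 [ 0.0139  0.0232 -1.2742 -0.0279 -0.0332  0.0015]
 [ 0.0139  0.0232 -1.2742 -0.0272 -0.0338  0.0015]
 [ 0.0139  0.0232 -1.2742 -0.0264 -0.0344  0.0015]
 [ 0.0139  0.0232 -1.2742 -0.0256 -0.035   0.0015]
 [ 0.0139  0.0232 -1.2742 -0.0249 -0.0355  0.0015]
 [ 0.0139  0.0232 -1.2742 -0.0241 -0.0361  0.0015]
 [ 0.0139  0.0232 -1.2742 -0.0233 -0.0366  0.0015]
 [ 0.0139  0.0232 -1.2742 -0.0224 -0.0371  0.0015]]
```

move_arm([
  [[0,0,-1.3,-0.02,-0.02,0,1],[0,0,-1.3,-0.029,-0.032,0,1],[0,0,-1.3,-0.029,-0.032,0,1],[0,0,-1.3,-0.028,-0.033,0,1],[0,0,-1.3,-0.027,-0.034,0,1],[0,0,-1.3,-0.026,-0.034,0,1],[0,0,-1.3,-0.026,-0.035,0,1],[0,0,-1.3,-0.025,-0.035,0,1]],
])

```text
t: 23.95
tcp_pos: [0.573, -0.0069, 0.3129]
orientation: [[-0.995, -0.098, -0.018], [-0.098, 0.995, -0.002], [0.018, 0.0, -1.0]]
force: [0.3, 0.0, 1.3]
gripper_width: 0.0853
```

Run:
```python
from plan import *
st();print(rows([.6607,-.1217,.30],Rdown(7.8),6))
```

```text
t 23.95 p [ 0.573  -0.0069  0.3129] F [0.313  0.0013 1.3421] T [ 0.0806 -0.0323  0.0205] w 0.0853
R [-0.995  -0.0985 -0.0183 -0.0985  0.9951 -0.0017  0.0184  0.0001 -0.9998] q [ -9.3  17.2   7.3 101.3  -2.4  62.7  94.4]
[[ 0.0047 -0.1752 -0.358  -0.0127 -0.0205  0.0019]
 [ 0.0047 -0.1752 -0.358  -0.0126 -0.0206  0.002 ]
 [ 0.0047 -0.1752 -0.358  -0.0124 -0.0206  0.002 ]
 [ 0.0047 -0.1752 -0.358  -0.0123 -0.0207  0.002 ]
 [ 0.0047 -0.1752 -0.358  -0.0122 -0.0208  0.0021]
 [ 0.0047 -0.1752 -0.358  -0.012  -0.0209  0.0021]]
```

move_arm([
  [[0,-0.17,-0.35,-0.013,-0.02,0.001,1],[0,-0.17,-0.35,-0.013,-0.02,0.001,1],[0,-0.17,-0.35,-0.012,-0.02,0.001,1],[0,-0.17,-0.35,-0.012,-0.02,0.001,1],[0,-0.17,-0.35,-0.011,-0.018,0.001,1],[0,-0.17,-0.35,-0.006,-0.01,0.001,1],[0,-0.05,0,-0.002,-0.002,0,1],[0,-0.05,0,0,0,0,1]],
])

```text
t: 24.75
tcp_pos: [0.6525, -0.1197, 0.2884]
orientation: [[-0.992, -0.127, -0.026], [-0.127, 0.992, -0.001], [0.026, 0.002, -1.0]]
force: [-0.2, 1.0, 0.6]
gripper_width: 0.0855
```

Run:
```python
from plan import *
st();print(rows([.6607,-.1217,.25],Rdown(7.8),8))
```

```text
t 24.75 p [ 0.6525 -0.1197  0.2884] F [-0.2499  0.9681  0.5726] T [ 0.0203 -0.0645 -0.0412] w 0.0855
R [-0.9916 -0.1265 -0.0262 -0.1266  0.992  -0.0014  0.0261  0.002  -0.9997] q [  0.2  27.    9.2  90.2  -4.3  64.6 107.7]
[[ 0.0149 -0.1872 -0.0661 -0.0011 -0.0004  0.0048]
 [ 0.0149 -0.1872 -0.0661 -0.0011 -0.0004  0.0048]
 [ 0.0149 -0.1872 -0.0661 -0.0011 -0.0004  0.0048]
 [ 0.0149 -0.1872 -0.0661 -0.0011 -0.0004  0.0048]
 [ 0.0149 -0.1872 -0.0661 -0.001  -0.0004  0.0048]
 [ 0.0149 -0.1872 -0.0661 -0.001  -0.0004  0.0048]
 [ 0.0149 -0.1872 -0.0661 -0.001  -0.0004  0.0048]
 [ 0.0149 -0.1872 -0.0661 -0.001  -0.0004  0.0048]]
```

move_arm([
  [[0,-0.22,-0.06,-0.0012,-0.0004,0.004,1],[0,-0.22,-0.06,-0.0012,-0.0004,0.004,1],[0,-0.22,-0.06,-0.0012,-0.0004,0.004,1],[0,-0.22,-0.06,-0.0012,-0.0004,0.004,1],[0,-0.22,-0.06,-0.0012,-0.0004,0.004,1],[0,-0.22,-0.06,-0.0012,-0.0004,0.004,1],[0,-0.2,-0.06,-0.001,-0.0004,0.004,1],[0,-0.2,-0.06,-0.001,-0.0004,0.003,1]],
])

```text
t: 25.55
tcp_pos: [0.6611, -0.1171, 0.2552]
orientation: [[-0.99, -0.141, 0.006], [-0.141, 0.99, 0.005], [-0.006, 0.005, -1.0]]
force: [-0.3, 0.8, 0.3]
gripper_width: 0.0853
```

Run:
```python
from plan import *
st();print(rows([.6607,-.1217,.228],Rdown(7.8),6))
b=arm.capture("scene")["color"];a=arm.capture("top")["color"]
cv2.imwrite("pics/k2.png",np.hstack([cv2.resize(a[80:240,290:450],(400,400),interpolation=cv2.INTER_CUBIC),cv2.resize(b[190:320,170:300],(400,400),interpolation=cv2.INTER_CUBIC)]))
```

```text
t 25.55 p [ 0.6611 -0.1171  0.2552] F [-0.3132  0.8472  0.2619] T [-0.0306 -0.0085  0.0069] w 0.0853
R [-0.99   -0.1409  0.0055 -0.1408  0.99    0.0054 -0.0062  0.0046 -1.    ] q [  0.7  28.7   8.5  92.   -5.1  59.4 108.8]
[[ 0.0439  0.0595  0.0495  0.0002 -0.0008  0.0045]
 [ 0.0439  0.0595  0.0495  0.0002 -0.0008  0.0045]
 [ 0.0439  0.0595  0.0495  0.0002 -0.0008  0.0045]
 [ 0.0439  0.0595  0.0495  0.0002 -0.0008  0.0045]
 [ 0.0439  0.0595  0.0495  0.0002 -0.0008  0.0045]
 [ 0.0439  0.0595  0.0495  0.0002 -0.0008  0.0045]]
```

View pics/k2.png

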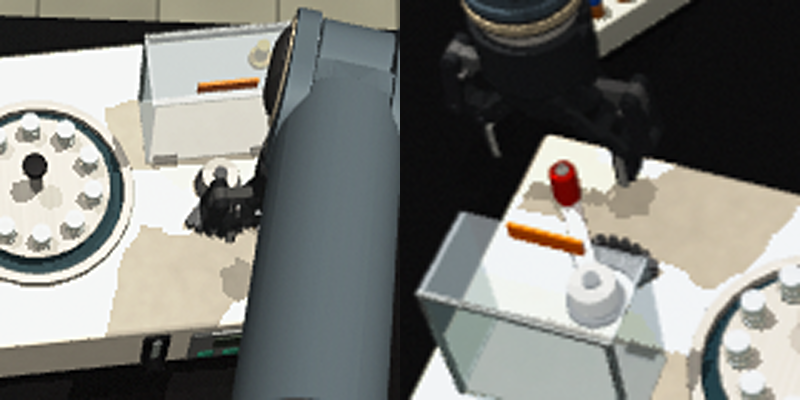

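move_arm([
  [[0.04,0.03,0.05,0,-0.0008,0.0042,1],[0.04,0.03,0.05,0,-0.0008,0.0042,1],[0.04,0.03,0.05,0,-0.0008,0.0042,1],[0.04,0.03,0.05,0,-0.0008,0.0042,1],[0.04,0.03,0.05,0,-0.0008,0.0042,1],[0.04,0.03,0.05,0,-0.0008,0.003,1],[0,-0.03,0,0,0,0,1],[0,-0.03,0,0,0,0,1]],
])

```text
t: 26.45
tcp_pos: [0.6618, -0.1226, 0.2287]
orientation: [[-0.991, -0.134, 0.003], [-0.134, 0.991, 0.0], [-0.003, -0.0, -1.0]]
force: [-0.3, 0.7, 0.2]
gripper_width: 0.0853
```

Run:
```python
from plan import *
st();print(rows([.6607,-.1217,.228],Rdown(7.8),1))
b=arm.capture("scene")["color"]
cv2.imwrite("pics/k3.png",cv2.resize(b[190:290,190:290],(500,500),interpolation=cv2.INTER_CUBIC))
```

```text
t 26.45 p [ 0.6618 -0.1226  0.2287] F [-0.3025  0.687   0.1887] T [ 0.0075 -0.0221  0.0076] w 0.0853
R [-0.9909 -0.1345  0.003  -0.1345  0.9909  0.0004 -0.003  -0.     -1.    ] q [  1.   30.4   8.5  93.1  -5.2  56.8 108.9]
[[-0.001   0.1726 -0.0722  0.001   0.001   0.0007]]
```

View pics/k3.png

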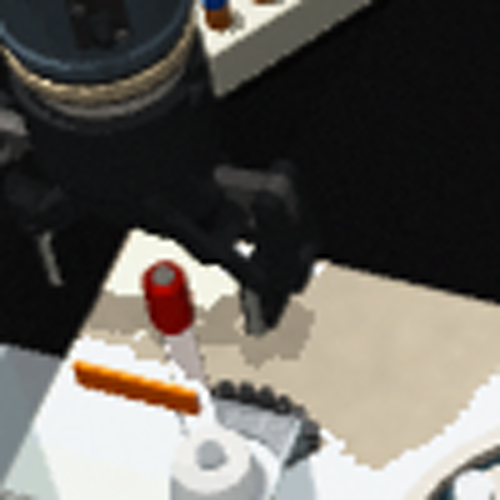

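The knob stands midway between the pads. Closing.

move_arm([
  [[0,-0.02,0,0,0,0,-1],[0,-0.02,0,0,0,0,-1],[0,-0.02,0,0,0,0,-1],[0,-0.02,0,0,0,0,-1],[0,-0.02,0,0,0,0,-1],[0,-0.02,0,0,0,0,-1],[0,-0.02,0,0,0,0,-1],[0,-0.02,0,0,0,0,-1]],
], force=50)

```text
t: 27.3
tcp_pos: [0.662, -0.1219, 0.2297]
orientation: [[-0.991, -0.135, 0.007], [-0.135, 0.991, 0.001], [-0.007, 0.0, -1.0]]
force: [0.2, -0.0, 1.3]
gripper_width: 0.0181
```

```bash
cat >> plan.py <<'E'
def lever(n=8,to=None):
    s=arm.sense();p=np.array(s["tcp_pos"]);R=np.array(s["orientation"]); g=p+R@[0,0,.054]
    H=bath([-.008,-.085,0])[0]; c,sn=np.cos(B["yaw"]),np.sin(B["yaw"]); d=g[:2]-H[:2]
    b=np.array([d[0]*c+d[1]*sn,-d[0]*sn+d[1]*c]); ang=.6+np.arctan2(b[1],-b[0])
    F=np.array(s["force"]); t=np.array([-b[1],b[0]])/np.hypot(*b)*-1; tw=np.array([t[0]*c-t[1]*sn,t[0]*sn+t[1]*c])
    rw=np.array([b[0]*c-b[1]*sn,b[0]*sn+b[1]*c])/np.hypot(*b)
    print("lever",ang.round(4),"r mm",(np.hypot(*b)*1000).round(2),"g rel bath",b*1000,"Ftan(neg=resists)",(F[:2]@tw).round(2),"Frad",(F[:2]@rw).round(2),"Fz",F[2].round(2),"z",g[2].round(4))
    if to is not None:
        for a in np.linspace(ang,to,n+1)[1:]:
            q=.08*np.array([-np.cos(a-.6),np.sin(a-.6)]); dd=q-b; b=q
            w=np.array([dd[0]*c-dd[1]*sn,dd[0]*sn+dd[1]*c,0]); print(a.round(3),"tool d mm",(R.T@w*1000).round(2))
E
python3 - <<'E'
from plan import *
st();lever(8,.2)
E
```

```text
t 27.3 p [ 0.662  -0.1219  0.2297] F [ 0.24   -0.0043  1.3327] T [-0.0341  0.0703 -0.0131] w 0.0181
R [-0.9908 -0.1355  0.0068 -0.1355  0.9908  0.0012 -0.007   0.0003 -1.    ] q [  1.   30.2   8.5  93.2  -5.2  56.6 109. ]
lever -0.0146 r mm 78.9 g rel bath [-64.4587 -45.4974] Ftan(neg=resists) -0.17 Frad -0.17 Fz 1.33 z 0.1757
0.012 tool d mm [ 2.11  1.13 -0.01]
0.039 tool d mm [ 1.17  1.8  -0.01]
0.066 tool d mm [ 1.12  1.83 -0.01]
0.093 tool d mm [ 1.07  1.86 -0.01]
0.12 tool d mm [ 1.02  1.89 -0.01]
0.146 tool d mm [ 0.97  1.92 -0.01]
0.173 tool d mm [ 0.92  1.94 -0.01]
0.2 tool d mm [ 0.86  1.97 -0.01]
```

move_arm([
  [[0,0,0,0.0008,0.0012,0,-1],[0,0,0,0.0012,0.0018,0,-1],[0,0,0,0.0011,0.0018,0,-1],[0,0,0,0.0011,0.0018,0,-1],[0,0,0,0.001,0.0018,0,-1],[0,0,0,0.001,0.0018,0,-1],[0,0,0,0.0009,0.0016,0,-1],[0,0,0,0.0006,0.001,0,-1]],
])

```text
t: 28.1
tcp_pos: [0.6601, -0.1205, 0.2298]
orientation: [[-0.991, -0.127, 0.032], [-0.128, 0.992, -0.015], [-0.03, -0.019, -0.999]]
force: [3.0, -2.5, -2.6]
gripper_width: 0.0184
```

Run:
```python
from plan import *
st();lever(8,.36)
```

```text
t 28.1 p [ 0.6601 -0.1205  0.2298] F [ 3.0499 -2.5012 -2.6072] T [-0.089  -0.4283  0.0071] w 0.0184
R [-0.9914 -0.1271  0.0325 -0.1277  0.9917 -0.0153 -0.0302 -0.0193 -0.9994] q [  0.3  29.5   8.9  94.5  -4.6  54.4 107.9]
lever -0.0057 r mm 78.9 g rel bath [-64.8651 -44.9211] Ftan(neg=resists) -3.9 Frad -0.56 Fz -2.61 z 0.1758
0.04 tool d mm [ 2.93  2.4  -0.14]
0.086 tool d mm [ 1.9   3.12 -0.12]
0.131 tool d mm [ 1.75  3.21 -0.12]
0.177 tool d mm [ 1.6   3.28 -0.11]
0.223 tool d mm [ 1.45  3.35 -0.11]
0.269 tool d mm [ 1.3   3.42 -0.11]
0.314 tool d mm [ 1.14  3.47 -0.1 ]
0.36 tool d mm [ 0.98  3.52 -0.1 ]
```

```bash
cat >> plan.py <<'E'
def rot(): 
    print("rot fix deg",np.degrees(Ro.from_matrix(np.array(arm.sense()["orientation"]).T@Rdown(7.8)).as_rotvec()))
E
python3 - <<'E'
from plan import *
rot()
E
```

```text
rot fix deg [-1.1148  1.7281 -0.4773]
```

move_arm([
  [[-0.3,0.4,-0.1,0.0017,0.0025,0,-1],[-0.3,0.4,-0.1,0.0017,0.0025,0,-1],[-0.3,0.4,-0.1,0.0017,0.0025,0,-1],[-0.3,0.4,-0.1,0.0017,0.0025,0,-1],[-0.3,0.4,0,0.0017,0.0025,0,-1],[-0.3,0.4,0,0.0017,0.0025,0,-1],[-0.3,0.4,0,0.0017,0.0025,0,-1],[-0.3,0.4,0,0.0017,0.0025,0,-1]],
])

```text
t: 28.9
tcp_pos: [0.6565, -0.1155, 0.2299]
orientation: [[-0.992, -0.126, 0.01], [-0.126, 0.992, -0.003], [-0.01, -0.004, -1.0]]
force: [5.7, -3.4, -3.7]
gripper_width: 0.0185
```

Run:
```python
from plan import *
st();lever(8,.4);rot()
```

```text
t 28.9 p [ 0.6565 -0.1155  0.2299] F [ 5.7418 -3.4104 -3.7026] T [-0.7025 -1.2784 -0.0422] w 0.0185
R [-0.992  -0.1262  0.0104 -0.1262  0.992  -0.0027 -0.01   -0.004  -0.9999] q [  0.3  29.6   8.6  94.3  -5.1  55.9 107.8]
lever 0.0882 r mm 78.91 g rel bath [-68.8026 -38.6493] Ftan(neg=resists) -6.19 Frad -2.52 Fz -3.7 z 0.1759
0.127 tool d mm [ 2.44  2.19 -0.03]
0.166 tool d mm [ 1.39  2.79 -0.02]
0.205 tool d mm [ 1.28  2.84 -0.02]
0.244 tool d mm [ 1.17  2.89 -0.02]
0.283 tool d mm [ 1.06  2.93 -0.02]
0.322 tool d mm [ 0.94  2.97 -0.02]
0.361 tool d mm [ 0.83  3.01 -0.02]
0.4 tool d mm [ 0.71  3.04 -0.02]
rot fix deg [-0.2299  0.5716 -0.549 ]
```

move_arm([
  [[-0.2,0.3,-0.1,0.0014,0.0026,0.0002,-1],[-0.2,0.3,-0.1,0.0014,0.0026,0.0002,-1],[-0.2,0.3,-0.1,0.0014,0.0026,0.0002,-1],[-0.2,0.3,-0.1,0.0014,0.0026,0.0002,-1],[-0.2,0.3,-0.1,0.0013,0.0026,0.0002,-1],[-0.2,0.3,-0.1,0.0013,0.0026,0.0002,-1],[-0.2,0.3,-0.1,0.0013,0.0026,0.0002,-1],[-0.2,0.3,-0.1,0.0013,0.0026,0.0002,-1]],
])

```text
t: 29.7
tcp_pos: [0.6524, -0.1078, 0.23]
orientation: [[-0.991, -0.135, -0.004], [-0.135, 0.991, -0.001], [0.004, -0.001, -1.0]]
force: [8.8, -6.0, -6.4]
gripper_width: 0.0188
```

Run:
```python
from plan import *
st();lever(8,.4);rot()
```

```text
t 29.7 p [ 0.6524 -0.1078  0.23  ] F [ 8.8026 -5.9847 -6.4122] T [-1.329  -1.8996  0.011 ] w 0.0188
R [-0.9908 -0.1351 -0.0041 -0.1351  0.9908 -0.0013  0.0042 -0.0008 -1.    ] q [ -0.3  29.4   8.5  94.5  -4.9  56.6 107.6]
lever 0.2053 r mm 78.7 g rel bath [-72.651  -30.2641] Ftan(neg=resists) -9.62 Frad -4.56 Fz -6.41 z 0.176
0.23 tool d mm [1.93 1.31 0.01]
0.254 tool d mm [0.68 1.82 0.  ]
0.278 tool d mm [0.64 1.84 0.  ]
0.303 tool d mm [0.59 1.85 0.  ]
0.327 tool d mm [0.55 1.87 0.  ]
0.351 tool d mm [0.5  1.88 0.  ]
0.376 tool d mm [0.46 1.89 0.  ]
0.4 tool d mm [0.41 1.9  0.  ]
rot fix deg [-0.0432 -0.2425 -0.035 ]
```

At the first seat (0.205), where the force has jumped to 9.6 N. On to the second.

move_arm([
  [[-0.2,0.15,0,0.0009,0.0029,0.0005,-1],[-0.2,0.15,0,0.0009,0.0029,0.0005,-1],[-0.2,0.15,0,0.0009,0.0029,0.0004,-1],[-0.2,0.15,0,0.0009,0.0029,0.0003,-1],[-0.2,0.15,0,0.0008,0.0028,0.0002,-1],[-0.2,0.15,0,0.0008,0.0028,0.0002,-1],[-0.2,0.15,0,0.0007,0.0028,0.0002,-1],[-0.2,0.15,0,0.0007,0.0028,0.0002,-1]],
])

```text
t: 30.5
tcp_pos: [0.6518, -0.1072, 0.23]
orientation: [[-0.993, -0.122, 0.004], [-0.122, 0.993, -0.009], [-0.003, -0.009, -1.0]]
force: [6.4, -6.0, -5.2]
gripper_width: 0.0187
```

Run:
```python
from plan import *
st();lever(8,.4);rot()
```

```text
t 30.5 p [ 0.6518 -0.1072  0.23  ] F [ 6.4354 -5.9882 -5.2208] T [-1.2886 -1.4277  0.0092] w 0.0187
R [-0.9925 -0.1218  0.0044 -0.1218  0.9925 -0.0085 -0.0033 -0.009  -1.    ] q [ -0.7  29.2   8.8  95.   -4.6  55.9 106.6]
lever 0.2081 r mm 78.67 g rel bath [-72.7016 -30.0453] Ftan(neg=resists) -8.42 Frad -2.54 Fz -5.22 z 0.176
0.232 tool d mm [ 1.96  1.24 -0.02]
0.256 tool d mm [ 0.69  1.79 -0.02]
0.28 tool d mm [ 0.65  1.8  -0.02]
0.304 tool d mm [ 0.61  1.82 -0.02]
0.328 tool d mm [ 0.56  1.83 -0.02]
0.352 tool d mm [ 0.52  1.85 -0.02]
0.376 tool d mm [ 0.48  1.86 -0.02]
0.4 tool d mm [ 0.43  1.87 -0.02]
rot fix deg [-0.5176  0.1883 -0.8049]
```

move_arm([
  [[-0.3,0.2,-0.2,0.0014,0.0036,0.0003,-1],[-0.3,0.2,-0.2,0.0014,0.004,0.0003,-1],[-0.3,0.2,-0.2,0.0014,0.0042,0.0003,-1],[-0.3,0.2,-0.2,0.0014,0.0042,0.0003,-1],[-0.2,0.15,-0.1,0.0008,0.0026,0.0002,-1],[-0.2,0.15,-0.1,0.0008,0.0026,0.0002,-1],[-0.2,0.15,-0.1,0.0007,0.0025,0.0002,-1],[-0.2,0.15,-0.1,0.0007,0.0025,0.0002,-1]],
])

```text
t: 31.3
tcp_pos: [0.646, -0.0944, 0.2299]
orientation: [[-0.991, -0.136, -0.002], [-0.136, 0.991, 0.004], [0.002, 0.004, -1.0]]
force: [5.9, -5.9, -4.1]
gripper_width: 0.0184
```

Run:
```python
from plan import *
st();lever(8,.4);rot()
```

```text
t 31.3 p [ 0.646  -0.0944  0.2299] F [ 5.9368 -5.9434 -4.0842] T [-1.5896 -1.4599 -0.0138] w 0.0184
R [-0.9907 -0.1357 -0.0024 -0.1357  0.9907  0.0041  0.0018  0.0044 -1.    ] q [ -1.1  28.7   8.2  95.8  -5.   56.1 106.7]
lever 0.3969 r mm 78.62 g rel bath [-77.0056 -15.8572] Ftan(neg=resists) -7.58 Frad -3.62 Fz -4.08 z 0.1759
0.397 tool d mm [ 1.36 -0.25  0.  ]
0.398 tool d mm [0.01 0.03 0.  ]
0.398 tool d mm [0.01 0.03 0.  ]
0.398 tool d mm [0.01 0.03 0.  ]
0.399 tool d mm [0.01 0.03 0.  ]
0.399 tool d mm [0.01 0.03 0.  ]
0.4 tool d mm [0.01 0.03 0.  ]
0.4 tool d mm [0.01 0.03 0.  ]
rot fix deg [ 0.2506 -0.1026 -0.0012]
```

Seat 2 (0.397), with 7.6 N on it. On to the third.

move_arm([
  [[-0.2,0.15,-0.1,0.0007,0.0036,0.0003,-1],[-0.2,0.15,-0.1,0.0007,0.004,0.0003,-1],[-0.2,0.15,-0.1,0.0006,0.0042,0.0003,-1],[-0.2,0.15,-0.1,0.0006,0.0042,0.0003,-1],[-0.2,0.15,-0.1,0.0003,0.0026,0.0002,-1],[-0.2,0.15,-0.1,0.0003,0.0026,0.0002,-1],[-0.2,0.15,-0.1,0.0002,0.0025,0.0002,-1],[-0.2,0.15,-0.1,0.0002,0.0025,0.0002,-1]],
])

```text
t: 32.1
tcp_pos: [0.6448, -0.0898, 0.2299]
orientation: [[-0.99, -0.138, -0.003], [-0.138, 0.99, -0.003], [0.004, -0.002, -1.0]]
force: [5.9, -6.4, -2.7]
gripper_width: 0.0188
```

Run:
```python
from plan import *
st();lever();rot()
```

```text
t 32.1 p [ 0.6448 -0.0898  0.2299] F [ 5.8873 -6.4421 -2.6512] T [-1.4003 -1.3702  0.0236] w 0.0188
R [-0.9904 -0.1379 -0.0033 -0.1379  0.9904 -0.0029  0.0037 -0.0024 -1.    ] q [ -1.8  28.5   8.3  96.1  -4.6  55.9 106. ]
lever 0.453 r mm 78.56 g rel bath [-77.7168 -11.5067] Ftan(neg=resists) -7.83 Frad -3.85 Fz -2.65 z 0.1759
rot fix deg [-0.1387 -0.211   0.1271]
```

move_arm([
  [[-0.2,0.1,0,0.0002,0.0032,0.0002,-1],[-0.2,0.1,0,0.0002,0.0032,0.0002,-1],[-0.2,0.1,0,0.0001,0.003,0.0002,-1],[-0.2,0.1,0,0.0001,0.0028,0.0002,-1],[-0.2,0.1,0,0,0.0026,0.0002,-1],[-0.2,0.1,0,0,0.0026,0.0002,-1],[-0.2,0.1,0,0,0.0025,0.0002,-1],[-0.2,0.1,0,0,0.0025,0.0002,-1]],
])

```text
t: 32.9
tcp_pos: [0.6437, -0.0844, 0.23]
orientation: [[-0.992, -0.126, -0.008], [-0.126, 0.992, -0.0], [0.008, 0.001, -1.0]]
force: [4.2, -4.0, -2.4]
gripper_width: 0.0186
```

Run:
```python
from plan import *
st();lever();rot()
```

```text
t 32.9 p [ 0.6437 -0.0844  0.23  ] F [ 4.1952 -4.0124 -2.4486] T [-1.1855 -1.0682  0.0533] w 0.0186
R [-0.9919 -0.1264 -0.0083 -0.1264  0.992  -0.0004  0.0083  0.0007 -1.    ] q [ -2.2  28.4   8.4  96.1  -4.7  56.2 105.1]
lever 0.525 r mm 78.5 g rel bath [-78.2776  -5.8834] Ftan(neg=resists) -4.8 Frad -3.26 Fz -2.45 z 0.176
rot fix deg [ 0.0421 -0.4728 -0.5404]
```

move_arm([
  [[-0.2,0,-0.1,0,0.0028,0.0002,-1],[-0.2,0,-0.1,0,0.0028,0.0002,-1],[-0.2,0,-0.1,0,0.0028,0.0002,-1],[-0.2,0,-0.1,0,0.0028,0.0002,-1],[-0.2,0,-0.1,0,0.0026,0.0002,-1],[-0.2,0,-0.1,0,0.0026,0.0002,-1],[-0.2,0,-0.1,0,0.0026,0.0002,-1],[-0.2,0,-0.1,0,0.0026,0.0002,-1]],
])

```text
t: 33.7
tcp_pos: [0.6423, -0.0787, 0.2299]
orientation: [[-0.991, -0.132, -0.003], [-0.132, 0.991, 0.004], [0.002, 0.004, -1.0]]
force: [4.6, -7.7, -1.9]
gripper_width: 0.0185
```

Run:
```python
from plan import *
st();lever();rot()
```

```text
t 33.7 p [ 0.6423 -0.0787  0.2299] F [ 4.5849 -7.7227 -1.8806] T [-1.7453 -1.1637  0.0102] w 0.0185
R [-0.9912 -0.1324 -0.0026 -0.1324  0.9912  0.0037  0.0021  0.004  -1.    ] q [ -2.5  28.1   8.1  96.6  -4.9  55.7 105. ]
lever 0.6026 r mm 78.58 g rel bath [-78.5838   0.2053] Ftan(neg=resists) -8.26 Frad -3.51 Fz -1.88 z 0.1759
rot fix deg [ 0.2299 -0.1179 -0.1908]
```

Seat 3 (0.603), force up to 8.3 N. Now the fourth, carefully.

move_arm([
  [[-0.25,0,-0.1,0,0.0034,0.0002,-1],[-0.25,0,-0.1,0,0.0038,0.0002,-1],[-0.25,0,-0.1,0,0.004,0.0002,-1],[-0.2,0,-0.1,-0.0001,0.0035,0.0002,-1],[-0.2,0,-0.1,-0.0002,0.0026,0.0002,-1],[-0.2,0,-0.1,-0.0002,0.0024,0.0002,-1],[-0.2,0,-0.1,-0.0002,0.0024,0.0002,-1],[-0.2,0,-0.1,-0.0002,0.0024,0.0002,-1]],
])

```text
t: 34.5
tcp_pos: [0.6418, -0.0784, 0.2299]
orientation: [[-0.991, -0.132, 0.005], [-0.132, 0.991, 0.0], [-0.005, -0.0, -1.0]]
force: [5.2, -6.3, -3.3]
gripper_width: 0.0183
```

Run:
```python
from plan import *
st();lever();rot()
```

```text
t 34.5 p [ 0.6418 -0.0784  0.2299] F [ 5.183  -6.2825 -3.2908] T [-1.6739 -0.9338 -0.0265] w 0.0183
R [-0.9913 -0.1316  0.005  -0.1316  0.9913  0.0003 -0.005  -0.0004 -1.    ] q [ -2.6  27.9   8.2  97.   -4.7  55.1 104.8]
lever 0.6035 r mm 78.66 g rel bath [-78.6615   0.2737] Ftan(neg=resists) -6.91 Frad -4.31 Fz -3.29 z 0.1759
rot fix deg [-0.0207  0.2867 -0.238 ]
```

move_arm([
  [[-0.25,0.1,-0.1,0,0.004,0.0002,-1],[-0.3,0.1,-0.1,0,0.0044,0.0002,-1],[-0.3,0.1,-0.1,0,0.0046,0.0002,-1],[-0.3,0.1,-0.1,-0.0001,0.0044,0.0002,-1],[-0.2,0.1,-0.1,-0.0002,0.0028,0.0002,-1],[-0.2,0.1,-0.1,-0.0002,0.0026,0.0002,-1],[-0.2,0.1,-0.1,-0.0002,0.0024,0.0002,-1],[-0.2,0.1,-0.1,-0.0002,0.0024,0.0002,-1]],
])

```text
t: 35.3
tcp_pos: [0.6416, -0.0738, 0.2299]
orientation: [[-0.991, -0.132, -0.0], [-0.132, 0.991, 0.0], [0.0, 0.0, -1.0]]
force: [4.6, -6.7, -3.3]
gripper_width: 0.0186
```

Run:
```python
from plan import *
st();lever();rot()
```

```text
t 35.3 p [ 0.6416 -0.0738  0.2299] F [ 4.5734 -6.6654 -3.3223] T [-1.6037 -1.0203  0.0209] w 0.0186
R [-0.9913 -0.1316 -0.0005 -0.1316  0.9913  0.0002  0.0004  0.0003 -1.    ] q [ -3.   28.    8.2  96.9  -4.7  55.5 104.4]
lever 0.6623 r mm 78.62 g rel bath [-78.4677   4.8982] Ftan(neg=resists) -6.99 Frad -4.07 Fz -3.32 z 0.1759
rot fix deg [ 0.0157 -0.024  -0.2373]
```

move_arm([
  [[-0.2,0,-0.1,-0.0002,0.003,0.0002,-1],[-0.2,0,-0.1,-0.0002,0.003,0.0002,-1],[-0.2,0,-0.1,-0.0003,0.0028,0.0002,-1],[-0.2,0,-0.1,-0.0003,0.0026,0.0002,-1],[-0.2,0,-0.1,-0.0003,0.0024,0.0002,-1],[-0.2,0,-0.1,-0.0003,0.0024,0.0002,-1],[-0.2,0,-0.1,-0.0003,0.0024,0.0002,-1],[-0.2,0,-0.1,-0.0003,0.0024,0.0002,-1]],
])

```text
t: 36.1
tcp_pos: [0.6414, -0.0718, 0.2299]
orientation: [[-0.991, -0.134, 0.002], [-0.134, 0.991, 0.002], [-0.002, 0.001, -1.0]]
force: [3.9, -6.1, -1.6]
gripper_width: 0.0186
```

Run:
```python
from plan import *
st();lever();rot()
```

```text
t 36.1 p [ 0.6414 -0.0718  0.2299] F [ 3.9141 -6.0662 -1.5583] T [-1.5721 -0.948  -0.0169] w 0.0186
R [-0.991  -0.134   0.0016 -0.134   0.991   0.0017 -0.0018  0.0014 -1.    ] q [ -3.1  27.9   8.1  97.   -4.7  55.3 104.4]
lever 0.6893 r mm 78.65 g rel bath [-78.3393   7.0157] Ftan(neg=resists) -6.24 Frad -3.62 Fz -1.56 z 0.1759
rot fix deg [ 0.0824  0.1039 -0.0993]
```

move_arm([
  [[-0.2,0,-0.1,-0.0003,0.0028,0.0002,-1],[-0.2,0,-0.1,-0.0003,0.0028,0.0002,-1],[-0.2,0,-0.1,-0.0004,0.0028,0.0002,-1],[-0.2,0,-0.1,-0.0004,0.0026,0.0002,-1],[-0.2,0,-0.1,-0.0004,0.0024,0.0002,-1],[-0.2,0,-0.1,-0.0004,0.0024,0.0002,-1],[-0.2,0,-0.1,-0.0004,0.0022,0.0002,-1],[-0.2,0,-0.1,-0.0004,0.002,0.0002,-1]],
])

```text
t: 36.9
tcp_pos: [0.6415, -0.0638, 0.2299]
orientation: [[-0.99, -0.142, 0.001], [-0.142, 0.99, 0.011], [-0.002, 0.011, -1.0]]
force: [4.2, -5.7, -1.0]
gripper_width: 0.0182
```

Run:
```python
from plan import *
st();lever();rot()
```

```text
t 36.9 p [ 0.6415 -0.0638  0.2299] F [ 4.18   -5.6659 -0.9536] T [-1.7612 -0.7629 -0.0096] w 0.0182
R [-0.9899 -0.1419  0.0008 -0.1419  0.9898  0.0115 -0.0024  0.0112 -0.9999] q [ -3.3  27.9   7.6  97.   -5.1  55.4 104.5]
lever 0.7973 r mm 78.62 g rel bath [-77.0922  15.4075] Ftan(neg=resists) -5.4 Frad -4.52 Fz -0.95 z 0.1759
rot fix deg [0.6434 0.1381 0.3561]
```

At the fourth seat (0.797). I'll hold with a moderate push and check that it stays.

move_arm([
  [[-0.1,0,0,-0.0004,0.002,0.0002,-1],[-0.1,0,0,-0.0004,0.002,0.0002,-1],[-0.1,0,0,-0.0004,0.002,0.0002,-1],[-0.1,0,0,-0.0004,0.002,0.0002,-1],[-0.1,0,0,-0.0004,0.002,0.0002,-1],[-0.1,0,0,-0.0004,0.002,0.0002,-1],[-0.1,0,0,-0.0004,0.002,0.0002,-1],[-0.1,0,0,-0.0004,0.002,0.0002,-1]],
])

```text
t: 37.7
tcp_pos: [0.6415, -0.063, 0.2299]
orientation: [[-0.991, -0.134, 0.0], [-0.134, 0.991, 0.003], [-0.0, 0.003, -1.0]]
force: [3.8, -6.9, -0.8]
gripper_width: 0.0183
```

Run:
```python
from plan import *
st();lever();rot()
b=arm.capture("scene")["color"];a=arm.capture("top")["color"];lever()
cv2.imwrite("pics/l1t.png",a);cv2.imwrite("pics/l1s.png",b)
cv2.imwrite("pics/l1.png",np.hstack([cv2.resize(a[80:240,290:450],(400,400),interpolation=cv2.INTER_CUBIC),cv2.resize(b[200:300,190:290],(400,400),interpolation=cv2.INTER_CUBIC)]))
```

```text
t 37.7 p [ 0.6415 -0.063   0.2299] F [ 3.7531 -6.9164 -0.8164] T [-1.5504 -0.7962  0.0192] w 0.0183
R [-0.991  -0.1338  0.     -0.1338  0.991   0.0027 -0.0004  0.0027 -1.    ] q [ -3.8  27.9   8.   97.1  -4.7  55.4 103.6]
lever 0.8019 r mm 78.67 g rel bath [-77.073   15.7733] Ftan(neg=resists) -6.66 Frad -4.2 Fz -0.82 z 0.1759
rot fix deg [ 0.1541  0.0212 -0.1119]
lever 0.8024 r mm 78.65 g rel bath [-77.0426  15.8112] Ftan(neg=resists) -5.67 Frad -2.81 Fz -1.08 z 0.1759
```

View pics/l1.png

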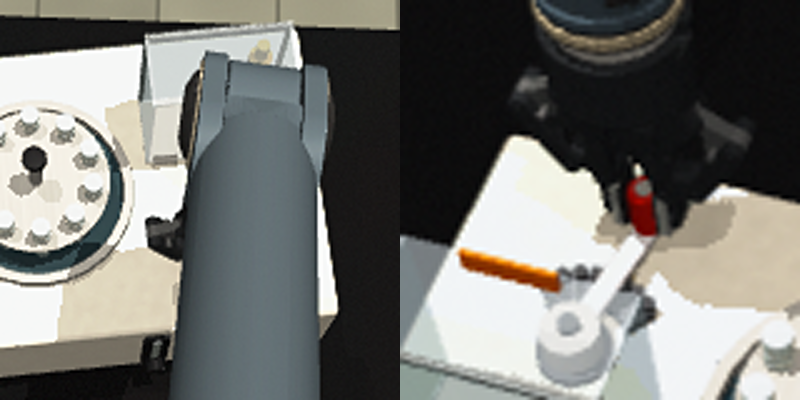

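move_arm([
  [[-0.1,0,0,-0.0003,0.0018,0.0001,-1],[-0.1,0,0,-0.0003,0.0018,0.0001,-1],[-0.1,0,0,-0.0003,0.0018,0.0001,-1],[-0.1,0,0,-0.0003,0.0018,0.0001,-1],[-0.1,0,0,-0.0003,0.0018,0.0001,-1],[-0.1,0,0,-0.0003,0.0018,0.0001,-1],[-0.1,0,0,-0.0003,0.0018,0.0001,-1],[-0.1,0,0,-0.0003,0.0018,0.0001,-1]],
])

```text
t: 38.6
tcp_pos: [0.6415, -0.0626, 0.2299]
orientation: [[-0.992, -0.124, 0.0], [-0.124, 0.992, -0.002], [0.0, -0.002, -1.0]]
force: [3.1, -6.7, -1.3]
gripper_width: 0.0183
```

Run:
```python
from plan import *
st();lever();rot()
for k in range(6): b=arm.capture("scene")["color"]
lever()
for a in (.6,.8,1.0):
    print(a,proj("scene",bath([-.008-.08*np.cos(a-.6),-.085+.08*np.sin(a-.6),.055])))
cv2.imwrite("pics/l2.png",cv2.resize(b[210:290,200:280],(560,560),interpolation=cv2.INTER_CUBIC)); cv2.imwrite("pics/l2s.png",b)
```

```text
t 38.6 p [ 0.6415 -0.0626  0.2299] F [ 3.107  -6.6582 -1.3064] T [-1.3137 -0.8666 -0.0254] w 0.0183
R [-0.9922 -0.1243  0.0002 -0.1243  0.9922 -0.0024  0.0001 -0.0024 -1.    ] q [ -4.1  27.9   8.2  97.1  -4.5  55.3 102.8]
lever 0.8033 r mm 78.69 g rel bath [-77.0697  15.8874] Ftan(neg=resists) -6.44 Frad -3.55 Fz -1.31 z 0.1759
rot fix deg [-0.1347 -0.0086 -0.6587]
lever 0.8029 r mm 78.69 g rel bath [-77.0744  15.8589] Ftan(neg=resists) -5.65 Frad -5.07 Fz -1.84 z 0.1759
0.6 [[244.3738 243.8672]]
0.8 [[250.958  246.1322]]
1.0 [[256.8049 249.4785]]
```

View pics/l2.png

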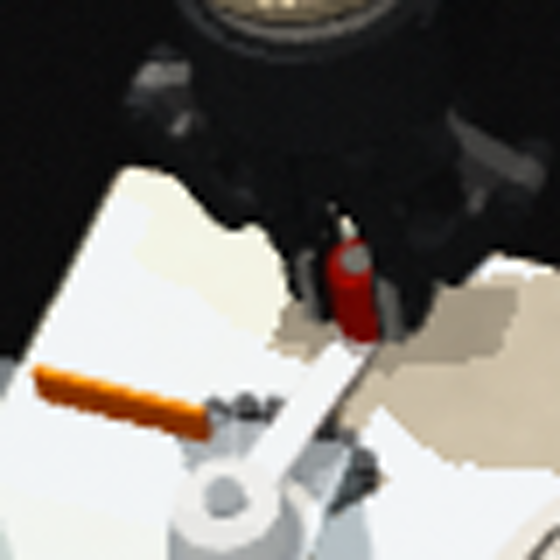

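View pics/l2s.png

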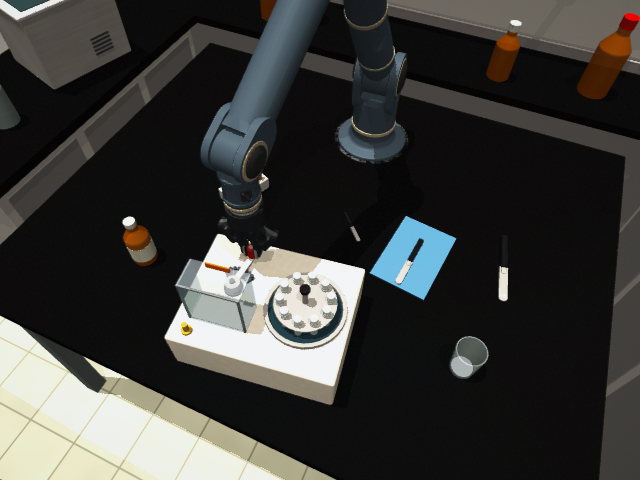

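The knob top at (250.7, 246.7) matches the predicted 0.8 rad position (251.0, 246.1). The push stays at about 6 N without creeping, the hood is open, the spatula is on the mat and the tubes are raised. Handing in.

Run:
```python
from workcell import arm
print(arm.close_job())
```

```text
the job is handed in; nothing more can be done
None
```

The job is done and handed in at about 39 s of the 72 s allowed.

- **Hood:** I gripped the middle-sized spatula on the mat, slid its blade under the orange lip and levered the hood along its hinge arc. It stands fully open on its back wall in the later pictures, and the fingers stayed off it.
- **Spatula:** I set it back on the blue mat until I felt about 3 N of contact, then opened the gripper. The pictures afterwards show it lying flat on the mat.
- **Lever:** Gripping the red knob, I took it click by click. The seats read 0.205, 0.397, 0.603 and 0.80 rad. I stopped at the fourth and am still holding it there with about 6 N.
- **Last checks:** The lever angle from the arm's own position was 0.803 rad and steady. The knob's place in the picture was within 1 pixel of the 0.8 rad prediction. The tubes look raised. The bottle and beaker looked unmoved in the last picture. The vial rack was mostly hidden by the arm there, but looked unmoved in the clear view before I went to the lever.
- **What disagreed:**
  - When I touched the blade to the deck, the force rose about 2.5 mm lower than I had computed, and the spatula appears to have turned slightly in the grip. I used the felt contact as the height reference.
  - The knob's radius read 78.7 mm instead of 80 mm, which is within the calibration error.
  - A sideways push of about 4 N along the lever arm remained while holding.

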